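# Unlock the file rack and lay out the files

### The job

Slide the safety catch on the file rack fully aside, press the release button under it right down, lift the retaining bar out of its two brackets and set it aside, then lay every file from the rack flat in the large compartment of the grey tool tray. When all the files are in the tray, put the empty rack in order: lay the bar back home in both brackets, centred and upright on its underside, and slide the catch fully shut over the button. Leave everything else on the bench where it is.

Things in the scene. Friction and masses are not known exactly. Their poses are not given: they have to be found in the camera images.
- rack: wooden file rack, fixed to the bench. Origin at bench height; x points away from the robot (within 0.2 rad), y left, z up. Files lie along x in 4 open-topped slots at y = -106, -58, -10, +38 mm on two notched boards, 14 mm thick, at x = -50 and +50 mm (highest point 68 mm above the bench); between the boards it is open down to 10 mm
- seat (a point): fixed point of the rack (rack x 0, y -34 mm, 95 mm above the bench), rack axes: bar_grip is here when the bar lies home, centred. Two open-topped brackets, 12 mm thick, stand at 118 mm either side in y: floors 69 mm above the bench, gap 32 mm in x, tops 98 mm. Behind each, to x = 55 mm, a bolt block 97 mm high; its bolt locks the bar until the button is pressed, then stays back
- bar_grip (a point): centre of the grip of the loose aluminium retaining bar, 26 mm above its underside. Bar: 260 mm long (y), 24 mm wide (x), 12 mm thick; mid-way a grip 14 mm thick (x), 56 mm long (y) stands 12 to 40 mm above the underside. 0.2 to 0.33 kg. At the start locked in both brackets, 2 mm above the files. Stands steadily on its underside on a flat surface
- catch_tab (a point): centre of the upright tab of the steel safety catch, a plate 60 x 50 x 4 mm over the release button, 15 mm above the release housing. Tab 12 mm thick (rack x), 36 mm wide (y), stands 30 mm above the plate; this point is 15 mm below its top. Grey housing below: rack x -95 to +45, y 102 to 170 mm, 62 mm high
- catch (a joint): travel of the safety catch in m: 0 = shut over the button, 0.065 = fully aside; it slides towards rack -x (towards the robot) with about 2 N friction and stays where it is left
- button_top (a point): centre of the top face of the black release button, 36 mm diameter, facing up; when up it stands 12 mm above the release housing, 3 mm below the catch's plate; wholly uncovered once the catch is fully aside
- button (a joint): how far the release button is pressed in m: 0 = up (locked), 0.009 = fully down (both bolts drawn back). About 10 N; no spring, it stays down
- tray: grey open tool tray, fixed; origin at bench height under the centre of its large compartment, x along its length (within 0.2 rad of away from the robot), z up. Large compartment: inside 250 (x) by 180 mm (y), floor 4 mm, walls 24 mm high, 5 mm thick. A narrow compartment at its far (+x) end, 51 mm deep, holds a cork block and a brass collar that stay there
- file0_mid (a point): hand file, flat steel blade, 0.11 kg; absent in some starts. This point: where it balances and is best gripped, mid-height in the wooden handle. x axis to the blade tip. Handle 22 mm wide and high, x = -95 to +25 mm; blade at most 18 x 8 mm, centred, to x = +110 mm. In the rack this point is 56 mm above the bench; lying flat, 11 mm above the surface
- file1_mid (a point): hand file, thin round steel blade, 0.11 kg; absent in some starts. This point: where it balances and is best gripped, mid-height in the wooden handle. x axis to the blade tip. Handle 22 mm wide and high, x = -95 to +25 mm; blade at most 18 x 8 mm, centred, to x = +110 mm. In the rack this point is 56 mm above the bench; lying flat, 11 mm above the surface
- file2_mid (a point): hand file, flat steel blade, 0.11 kg; absent in some starts. This point: where it balances and is best gripped, mid-height in the wooden handle. x axis to the blade tip. Handle 22 mm wide and high, x = -95 to +25 mm; blade at most 18 x 8 mm, centred, to x = +110 mm. In the rack this point is 56 mm above the bench; lying flat, 11 mm above the surface
- file3_mid (a point): hand file, square steel blade, 0.11 kg; absent in some starts. This point: where it balances and is best gripped, mid-height in the wooden handle. x axis to the blade tip. Handle 22 mm wide and high, x = -95 to +25 mm; blade at most 18 x 8 mm, centred, to x = +110 mm. In the rack this point is 56 mm above the bench; lying flat, 11 mm above the surface
- ringbox: white ring box, 57 mm square, 35 mm high, beside the release housing; not part of the job, to be left alone. Origin at its underside
- jar: small glass jar, 42 mm across, 50 mm high, in front of the release housing; not part of the job, to be left alone. Origin at its underside
- corkblock: cork block 35x55x22 mm in the tray's end compartment; not part of the job, to be left alone. Origin at its underside
- collar: brass collar 38 mm across in the tray's end compartment; not part of the job, to be left alone. Origin at its underside
Things that resemble listed ones, but are neither listed nor needed, are in the scene too. Leave any purple look-alike of the part that bears file2_mid alone.

How it is judged:
On the way, in this order (a step that is already met when the one before it is completed fails the run):
1. the safety catch is slid fully aside (value of joint catch above 0.055 m), for 0.2 s.
2. the release button is pressed right down (value of joint button above 0.0075 m), for 0.2 s.
3. the retaining bar is lifted out of its brackets and taken clear of them (distance between bar_grip and seat above 0.06 m), for 0.2 s.
4. every file lies in the large compartment of the tray, with the bar still out of its brackets (x of file0_mid in the frame of tray between -0.122 and 0.122 m and y of file0_mid in the frame of tray between -0.086 and 0.086 m and z of each of file0_mid, file1_mid, file2_mid, file3_mid in the frame of tray below 0.055 m and angle between file0_mid's own x axis and vertical between 1.37 and 1.77 rad and x of file1_mid in the frame of tray between -0.122 and 0.122 m and y of file1_mid in the frame of tray between -0.086 and 0.086 m and angle between file1_mid's own x axis and vertical between 1.37 and 1.77 rad and x of file2_mid in the frame of tray between -0.122 and 0.122 m and y of file2_mid in the frame of tray between -0.086 and 0.086 m and angle between file2_mid's own x axis and vertical between 1.37 and 1.77 rad and x of file3_mid in the frame of tray between -0.122 and 0.122 m and y of file3_mid in the frame of tray between -0.086 and 0.086 m and angle between file3_mid's own x axis and vertical between 1.37 and 1.77 rad and distance between bar_grip and seat above 0.03 m), for 0.2 s.
At the end, for the whole second after the job is handed in: Every file lies in the large compartment within 0.2 rad of level, at most 55 mm above the bench; the bar lies level in both brackets within 9 mm in x, 14 mm in y, 5 mm in height of home; the catch is within 6 mm of shut, the button still down; files and bar at rest (x of file0_mid in the frame of tray between -0.122 and 0.122 m and y of file0_mid in the frame of tray between -0.086 and 0.086 m and z of each of file0_mid, file1_mid, file2_mid, file3_mid in the frame of tray below 0.055 m and angle between file0_mid's own x axis and vertical between 1.37 and 1.77 rad and x of file1_mid in the frame of tray between -0.122 and 0.122 m and y of file1_mid in the frame of tray between -0.086 and 0.086 m and angle between file1_mid's own x axis and vertical between 1.37 and 1.77 rad and x of file2_mid in the frame of tray between -0.122 and 0.122 m and y of file2_mid in the frame of tray between -0.086 and 0.086 m and angle between file2_mid's own x axis and vertical between 1.37 and 1.77 rad and x of file3_mid in the frame of tray between -0.122 and 0.122 m and y of file3_mid in the frame of tray between -0.086 and 0.086 m and angle between file3_mid's own x axis and vertical between 1.37 and 1.77 rad and x of bar_grip in the frame of seat between -0.009 and 0.009 m and y of bar_grip in the frame of seat between -0.014 and 0.014 m and z of bar_grip in the frame of seat between -0.005 and 0.005 m and angle between bar_grip's own z axis and vertical below 0.08 rad and linear speed of each of file0, file1, file2, file3, bar below 0.02 m/s and value of joint catch below 0.006 m and value of joint button above 0.0065 m); the robot touches nothing.
It fails at once if one of the other things on the bench (ring box, jar, cork block, collar) is moved by more than 30 mm (distance of any of ringbox, jar, corkblock, collar from where it was at the start of the episode above 0.03 m).
Of file0, file1, file2, file3 only 2 to 4 are there at a start; the rules pass over those that are not, and their reading is None.
At some moment in a run one of file0, file1, file2, file3 may be knocked a few centimetres aside while the robot is not near it.
Once in a run the grip may slacken for a moment while it holds something.
It also fails if it takes over 210 s, if anything falls off the work surface, if the arm or the gripper's body presses on something with over 40 N, if the wrist force passes 120 N, or if a joint passes its speed limit or range.

### The arm

A 6-joint arm with a two-finger parallel gripper is mounted at the origin on the work surface. World frame = base frame: x ahead of the robot, y to its left, z up, the work surface at z = 0. Lengths are in m, angles in rad, forces in N, time in s.
With the tool pointing down it reaches from about 0.3 to 0.85 m from the base axis. Payload 5.4 kg.
Tool frame: the origin (TCP) lies between the finger pads; the fingertips stand ahead of it and the grasp point (between the pads) is the TCP (robot.finger_overhang is the z of the fingertips in the tool frame, in m); z points along the fingers, y is the direction in which the jaws open and shut (so a half turn about z gives the same grasp; the last joint's range is limited). The gripper opens to 85 mm and grips with 20 to 120 N. Pads are 22 mm wide; open, the fingers measure 114 mm over their backs; the gripper's body (76 mm by 85 mm) begins 54 mm behind the grasp point. The pads swing forward as they close: fully open they stand 13 mm farther back than shut.
Start: joints at [-1.457, 0.158, 1.597, -0, 1.386, -0.21], TCP at [0.183, -0.545, 0.25] pointing down, gripper open.
Joint ranges: [-2.91, 2.91], [-0.94, 2.29], [0.18, 2.7], [-1.29, 4.43], [0.17, 2.64], [-3, 3]. Speed limits (rad/s): [2.57, 2.57, 3.14, 3.14, 3.14, 3.14].

### API

Orientations are given as a rotation vector (axis times angle).
In Python, from workcell import robot gives the robot as it stands.
- The arm moves only by the shell command python3 -m inch 'ROWS' [FORCE]. ROWS is JSON, a list that holds one entry, the list of rows, each a list of 5 numbers: the closure, from 0 (fully open) to 1 (shut), then the shift along the tool's x, y, z in units of 0.04 m (1.0 is 0.04 m), then the turn about the tool's z in units of 0.5 rad (1.0 is 0.5 rad). In form: [[[hand, x, y, z, turn], ...]]. A call has 1 to 8 rows; each row shifts and turns the commanded pose from where the row before left it, along the tool's axes as they then stand; what a row does not reach is not made up. A row lasts 1/12 s, in which the tool goes at most 41.7 mm and 7.16 degrees, less where a joint would pass 70% of its speed; a pose out of reach is approached as far as the arm can. A call with a number of a shift or a turn outside -1 to 1 is refused whole. A call with a gripper value outside its range is refused whole. The fingers move at their own pace and stop on an object; FORCE is the grip in N (left out, the last holds). Time passes only in rows, so rows that do not move let the fingers close. It gives the time, the measured TCP pose, the force and the opening at its end, in the units of the state.
- robot.get_state(): the state, without advancing time (a new reading comes with each control period).
- robot.get_image(name): name is "scene" or "top" or "wrist"; returns a dict with "color" (384x512x3 uint8, red, green, blue), "z_map" (384x512 float32, m along the optical axis (not along the pixel's ray), 0 where there is no reading), "camera_matrix" (3x3 intrinsics, pixels), "R" (3x3) and "t" (3): a world point X has camera coordinates R X + t. Camera axes: x right, y down, z forward; pixel columns grow to the right and rows downward; lengths in m; the calibration is good to about 2 mm. The wrist camera is an equidistant fisheye: a pixel r from the principal point sees the ray r / f radians off the axis. A picture is of the moment at which its call begins.
- robot.close_job(): hands the job in, once; it reports no verdict.
The state is a dict: "time": time; "q": joint angles; "dq": joint speeds; "joint_efforts": joint torques, N m; "eef_pos": TCP position; "orientation": TCP orientation; "ft_force": force on the tool from outside, world axes, zero at the start; "torque": the same for the moment, N m; "gripper_width": finger opening in m.
Only numpy, scipy, OpenCV 4.12 (cv2) and the standard library are available. Lean on these libraries where they do the work, as an engineer would, in place of code of your own. Each camera call takes 0.05 s, during which the arm holds its last target. There are 200 camera calls.

## Working session

There is one attempt and no reset: what is moved stays moved. The work goes in short steps, Python scripts to look and compute and a shell command to move; the robot and the scene stay as the last step left them, time stands still between calls to the robot, and variables do not carry over. Pictures are saved under pics/ and viewed, about 12 in all and at most 16, crops included, and the job is handed in when it is done.

```bash
mkdir -p pics; ls
cat > h.py <<'E'
import numpy as np, cv2
from workcell import robot
from scipy.spatial.transform import Rotation as Rn
def shot(name,fn):
    im=robot.get_image(name); np.savez('pics/'+fn+'.npz',**im)
    cv2.imwrite('pics/'+fn+'.png',im['color'][:,:,::-1]); return im
def load(fn): return dict(np.load('pics/'+fn+'.npz'))
def ray(im,u,v,z):
    K=im['camera_matrix'];d=np.linalg.inv(K)@[u,v,1];R=im['R'];c=-R.T@im['t'];w=R.T@d
    return c+w*(z-c[2])/w[2]
def cloud(im):
    K=im['camera_matrix'];h,w=im['z_map'].shape;u,v=np.meshgrid(np.arange(w),np.arange(h));z=im['z_map']
    P=np.stack([(u-K[0,2])/K[0,0]*z,(v-K[1,2])/K[1,1]*z,z],-1)
    return (P-im['t'])@im['R']
def st():
    s=robot.get_state();R=Rn.from_rotvec(s['orientation']).as_matrix()
    print(round(s['time'],2),'pos',np.round(s['eef_pos'],4),'x',np.round(R[:,0],3),'y',np.round(R[:,1],3),'z',np.round(R[:,2],3),'F',np.round(s['ft_force'],1),'w',round(s['gripper_width'],4),'q',np.round(s['q'],2));return s,R
def go(target,ydir=None):
    """print shift in tool units to target (world), and turn so that tool y is along ydir"""
    s,R=st();d=R.T@(np.array(target)-s['eef_pos'])/0.04
    print('shift units',np.round(d,3))
    if ydir is not None:
        y=R.T@np.array([*ydir,0]);a=np.arctan2(-y[0],y[1]);a=(a+np.pi/2)%np.pi-np.pi/2
        print('turn units',round(a/0.5,3))
E
python3 - <<'E'
from h import *
st();print(robot.finger_overhang)
for n in('scene','top'):
    im=shot(n,n+'0');print(n,im['camera_matrix'].round(1).tolist(),(-im['R'].T@im['t']).round(3),(im['z_map']>0).mean())
E
```

```text
pics
0.0 pos [ 0.1829 -0.5446  0.2493] x [0.948 0.318 0.   ] y [ 0.318 -0.948 -0.002] z [-0.     0.002 -1.   ] F [-0.2 -0.1 -0.2] w 0.0856 q [-1.46  0.16  1.6  -0.    1.39 -0.21]
0.019
scene [[410.7, 0.0, 249.4], [0.0, 410.7, 187.9], [0.0, 0.0, 1.0]] [ 1.201 -0.361  0.716] 0.9960683186848959
top [[355.4, 0.0, 258.2], [0.0, 355.4, 198.2], [0.0, 0.0, 1.0]] [0.352 0.035 0.902] 0.9960123697916666
```

View pics/top0.png

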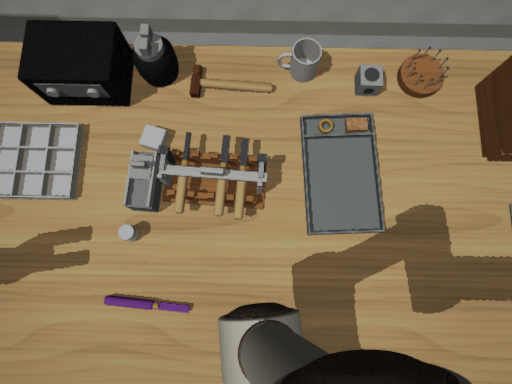

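View pics/scene0.png

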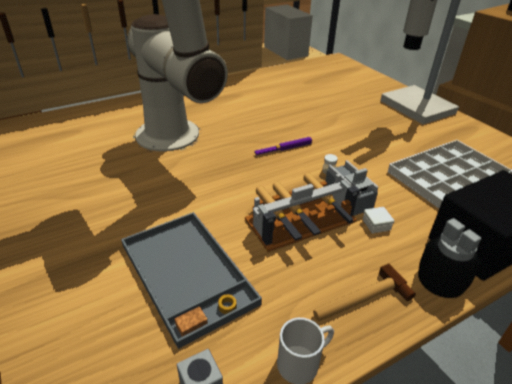

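The top view shows the rack with its bar at about (213,174) and three files with handles at (181,195), (221,197) and (240,198). The catch and housing are at (145,180), the tray at (342,180), the ring box at (153,137) and the jar at (128,232). A purple look-alike lies at (147,304), outside the rack, and will be left alone.

Run:
```python
from h import *
im=load('top0');P=cloud(im)
c=im['color'][110:250,110:280]
cv2.imwrite('pics/crop0.png',cv2.resize(c,None,fx=4.5,fy=4.2,interpolation=cv2.INTER_CUBIC)[:,:,::-1])
reg=np.zeros(P.shape[:2],bool);reg[120:240,115:280]=1
def comp(lo,hi,reg):
    m=(reg&(P[...,2]>lo)&(P[...,2]<hi)).astype(np.uint8)
    n,l,s,_=cv2.connectedComponentsWithStats(m)
    for i in range(1,n):
        if s[i,4]>12:
            p=P[l==i];r=cv2.minAreaRect((p[:,:2]*1000).astype(np.float32))
            print(lo,hi,'n',s[i,4],'bbox',s[i,:4],'ctr mm',np.round(r[0],1),'size',np.round(r[1],1),'ang',round(r[2],1),'zmean',p[:,2].mean().round(4))
comp(.1,.13,reg);comp(.073,.090,reg);comp(.055,.0715,reg)
t=np.zeros_like(reg);t[105:245,295:390]=1
comp(.015,.04,t)
for fp,(u,v) in {'a':(183,175),'b':(223,180),'c':(242,180)}.items():pass
```

```text
0.1 0.13 n 94 bbox [130 161  17   7] ctr mm [588.6 317.1] size [34.6 12.3] ang 85.4 zmean 0.1087
0.1 0.13 n 153 bbox [200 167  24   8] ctr mm [576.5 144.9] size [54.5 15. ] ang 88.2 zmean 0.1078
0.073 0.09 n 698 bbox [123 150  34  57] ctr mm [562.7 319.5] size [ 63.2 134.3] ang 86.0 zmean 0.0788
0.073 0.09 n 942 bbox [159 150 109  33] ctr mm [583.9 142.9] size [257.4  60.1] ang 81.2 zmean 0.0805
0.073 0.09 n 13 bbox [257 162   6   5] ctr mm [599.5  33. ] size [15.4  7.2] ang 58.1 zmean 0.0866
0.073 0.09 n 13 bbox [159 176   6   5] ctr mm [561.9 266.4] size [11.   7.9] ang 85.7 zmean 0.0822
0.055 0.0715 n 181 bbox [181 132  10  35] ctr mm [642.  214.9] size [16.3 91. ] ang 86.0 zmean 0.0613
0.055 0.0715 n 252 bbox [220 135  11  35] ctr mm [636.6 120.7] size [18.2 91.3] ang 86.4 zmean 0.0602
0.055 0.0715 n 239 bbox [239 138  10  33] ctr mm [631.9  73.1] size [18.  85.1] ang 86.4 zmean 0.0601
0.055 0.0715 n 88 bbox [166 149  16  16] ctr mm [618.1 245.7] size [22.8 43.9] ang 73.7 zmean 0.0648
0.055 0.0715 n 57 bbox [191 151   9   7] ctr mm [629.  193.2] size [19.6 13.2] ang 83.4 zmean 0.
[... 923 characters left out ...]
0.0715 n 42 bbox [187 191   8   6] ctr mm [529.9 199.6] size [13.1 17.5] ang 1.5 zmean 0.0584
0.055 0.0715 n 42 bbox [207 193   8   6] ctr mm [526.3 151.2] size [12.4 17.1] ang 2.7 zmean 0.0583
0.055 0.0715 n 40 bbox [227 194   7   6] ctr mm [524.4 103.8] size [12.6 15.1] ang 0.0 zmean 0.0583
0.055 0.0715 n 43 bbox [246 196   8   6] ctr mm [520.3  56.5] size [12.8 17. ] ang 1.1 zmean 0.0583
0.015 0.04 n 1217 bbox [301 113  84 122] ctr mm [ 603.6 -176.6] size [317.1 191.2] ang 3.2 zmean 0.0223
0.015 0.04 n 106 bbox [319 119  14  14] ctr mm [ 728.  -138.3] size [34.4 37. ] ang 87.2 zmean 0.0215
0.015 0.04 n 289 bbox [346 118  22  14] ctr mm [ 732.4 -220. ] size [34.6 55.7] ang 1.9 zmean 0.0254
```

View pics/crop0.png

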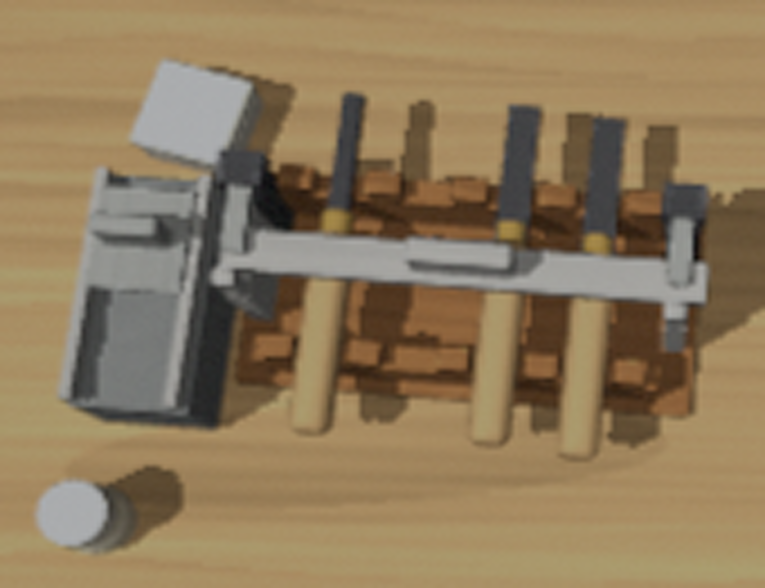

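Three of the four slots are filled: y = +38, -58 and -106. The rack's x axis is about (0.998,-0.065) and its origin about (0.579,0.179). The tray centre is about (0.576,-0.178) with a yaw of +0.056. I'll go to the catch first.

```bash
cat >> h.py <<'E'
xr=np.array([.998,-.065]);yr=np.array([.065,.998]);O=np.array([.5787,.1788])
xt=np.array([.998,.056]);yt=np.array([-.056,.998]);T=np.array([.5756,-.1782])
def rk(x,y,z): return np.array([*(O+x*xr+y*yr),z])
def tr(x,y,z): return np.array([*(T+x*xt+y*yt),z])
E
python3 - <<'E'
from h import *
go(rk(0,.137,.2),xr)
E
```

```text
0.1 pos [ 0.1829 -0.5446  0.2494] x [0.948 0.318 0.   ] y [ 0.318 -0.948 -0.002] z [-0.     0.002 -1.   ] F [-0.2 -0.5 -0.6] w 0.0856 q [-1.46  0.16  1.6   0.    1.39 -0.21]
shift units [ 16.434 -17.165   1.27 ]
turn units -2.364
```

```bash
for i in 1 2; do :; done
python3 -m inch '[[[0,0.68,-0.72,0,0],[0,0.68,-0.72,0,0],[0,0.68,-0.72,0,0],[0,0.68,-0.72,0,0],[0,0.68,-0.72,0,0],[0,0.68,-0.72,0,0],[0,0.68,-0.72,0,0],[0,0.68,-0.72,0,0]]]'
python3 -m inch '[[[0,0.68,-0.72,0,0],[0,0.68,-0.72,0,0],[0,0.68,-0.72,0,0],[0,0.68,-0.72,0,0],[0,0.68,-0.72,0,0],[0,0.68,-0.72,0,0],[0,0.68,-0.72,0,0],[0,0.68,-0.72,0,0]]]'
python3 -m inch '[[[0,0.68,-0.72,0,0],[0,0.68,-0.72,0,0],[0,0.68,-0.72,0,0],[0,0.68,-0.72,0,0],[0,0.68,-0.72,0,0],[0,0.68,-0.72,0,0],[0,0.68,-0.72,0,0],[0,0.68,-0.72,0,0]]]'
python3 -m inch '[[[0.5,0,0,0,-0.24],[0.5,0,0,0,-0.24],[0.5,0,0,0,-0.24],[0.5,0,0,0,-0.24],[0.5,0,0,0,-0.24],[0.5,0,0,0,-0.24],[0.5,0,0,0,-0.24],[0.5,0,0,0,-0.24]]]'
python3 -m inch '[[[0.5,0,0,0,-0.24],[0.5,0,0,0,-0.21],[0.5,0,0,0,0],[0.5,0,0,0,0]]]'
python3 - <<'E'
from h import *
go(rk(0,.137,.2),xr)
E
```

```text
time: 0.77
eef_pos: [0.3161, -0.2555, 0.2499]
orientation: [-3.1, -0.505, 0.0]
ft_force: [0.3, -0.3, 0.1]
gripper_width: 0.0853
time: 1.43
eef_pos: [0.4491, 0.0324, 0.2501]
orientation: [3.1, 0.507, -0.0]
ft_force: [1.4, -1.8, 0.5]
gripper_width: 0.085
time: 2.1
eef_pos: [0.582, 0.3198, 0.2494]
orientation: [3.1, 0.507, -0.002]
ft_force: [0.9, -0.3, 1.5]
gripper_width: 0.0854
time: 2.77
eef_pos: [0.5815, 0.3178, 0.2495]
orientation: [-2.51, -1.888, 0.002]
ft_force: [0.7, 0.1, -0.5]
gripper_width: 0.0427
time: 3.1
eef_pos: [0.5817, 0.3178, 0.2497]
orientation: [-2.292, -2.148, 0.001]
ft_force: [1.1, 0.0, 0.2]
gripper_width: 0.0428
3.1 pos [0.5817 0.3178 0.2497] x [ 0.065  0.998 -0.   ] y [ 0.998 -0.065 -0.001] z [-0.001 -0.    -1.   ] F [1.1 0.  0.2] w 0.0428 q [0.32 0.38 1.33 0.   1.43 0.38]
shift units [-0.046  0.153  1.243]
turn units 0.0
```

```bash
python3 -m inch '[[[0.5,-0.04,0.17,0.5,0],[0.5,0,0,0.8,0],[0.5,0,0,0.8,0],[0.5,0,0,0.8,0],[0.5,0,0,0.4,0],[0.5,0,0,0.33,0],[0.5,0,0,0,0]]]'
python3 -m inch '[[[1,0,0,0,0],[1,0,0,0,0],[1,0,0,0,0],[1,0,0,0,0],[1,0,0,0,0],[1,0,0,0,0],[1,0,0,0,0],[1,0,0,0,0]]]' 40
python3 - <<'E'
from h import *
go(rk(-.066,.136,.104),xr)
E
```

```text
time: 3.68
eef_pos: [0.5865, 0.3151, 0.1014]
orientation: [-2.289, -2.148, 0.009]
ft_force: [0.5, -0.8, -0.4]
gripper_width: 0.0428
time: 4.35
eef_pos: [0.59, 0.3163, 0.1076]
orientation: [2.288, 2.15, 0.006]
ft_force: [-0.3, -1.2, 6.2]
gripper_width: 0.0109
4.35 pos [0.59   0.3163 0.1076] x [0.062 0.998 0.002] y [ 0.998 -0.062  0.004] z [ 0.004  0.001 -1.   ] F [-0.3 -1.2  6.2] w 0.0109 q [0.31 0.53 1.43 0.   1.19 0.37]
shift units [-0.044 -1.708  0.083]
turn units 0.006
```

```bash
python3 -m inch '[[[1,0,0,-0.05,0],[1,0,-0.25,0,0],[1,0,-0.3,0,0],[1,0,-0.3,0,0],[1,0,-0.3,0,0],[1,0,-0.3,0,0],[1,0,-0.25,0,0],[1,0,0,0,0]]]'
python3 - <<'E'
from h import *
st()
E
```

```text
time: 5.02
eef_pos: [0.527, 0.3203, 0.1079]
orientation: [2.281, 2.144, 0.025]
ft_force: [26.4, 3.3, -19.1]
gripper_width: 0.0109
5.02 pos [0.527  0.3203 0.1079] x [0.062 0.998 0.004] y [ 0.998 -0.062  0.019] z [ 0.019  0.003 -1.   ] F [ 26.4   3.3 -19.1] w 0.0109 q [ 0.35  0.39  1.61 -0.    1.12  0.42]
```

```bash
python3 -m inch '[[[1,0,0.05,0,0],[0.5,0,0,0,0],[0.5,0,0,0,0],[0.5,0,0,0,0],[0.5,0,0,-0.6,0],[0.5,0,0,-0.8,0],[0.5,0,0,-0.8,0],[1,0,0,0,0]]]'
python3 - <<'E'
from h import *
st()
im=shot('top','top1');P=cloud(im)
c=im['color'][140:220,110:210]
cv2.imwrite('pics/crop1.png',cv2.resize(c,None,fx=6,fy=6,interpolation=cv2.INTER_CUBIC)[:,:,::-1])
w=shot('wrist','w1');cv2.imwrite('pics/w1c.png',w['color'][:,:,::-1])
print(w['camera_matrix'],w['R'],w['t'])
E
```

```text
time: 5.68
eef_pos: [0.526, 0.3215, 0.2031]
orientation: [2.285, 2.149, 0.018]
ft_force: [0.4, 1.2, 1.8]
gripper_width: 0.0318
5.68 pos [0.526  0.3215 0.2031] x [0.061 0.998 0.005] y [ 0.998 -0.061  0.011] z [ 0.011  0.004 -1.   ] F [0.4 1.2 1.8] w 0.0318 q [0.35 0.29 1.53 0.   1.3  0.41]
[[297.31863964   0.         257.32419075]
 [  0.         297.31863964 192.46056325]
 [  0.           0.           1.        ]] [[ 0.9980981  -0.06125836  0.00689874]
 [-0.06058699 -0.95414617  0.29314554]
 [-0.01137521 -0.29300599 -0.95604294]] [-0.50658684  0.31472186  0.43175363]
```

View pics/w1c.png

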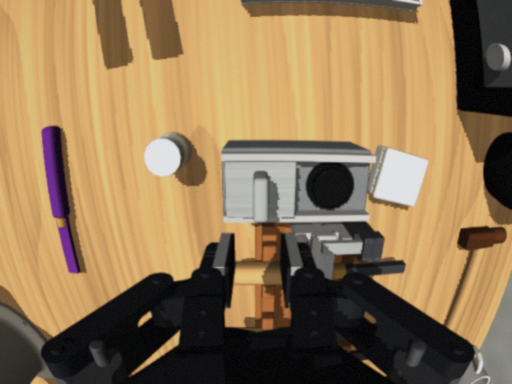

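The wrist view shows the catch fully aside, with its tab at (261,196), and the black button wholly uncovered at (330,186). I'll cast its ray onto z = 0.074.

```bash
cat >> h.py <<'E'
def fray(im,u,v,z):
    K=im['camera_matrix'];dx,dy=u-K[0,2],v-K[1,2];r=np.hypot(dx,dy);th=r/K[0,0]
    d=np.array([dx/r*np.sin(th),dy/r*np.sin(th),np.cos(th)]);R=im['R'];c=-R.T@im['t'];w=R.T@d
    return c+w*(z-c[2])/w[2]
E
python3 - <<'E'
from h import *
w=load('w1');c=w['color'].astype(int)
m=np.zeros(c.shape[:2],np.uint8);m[155:215,300:362]=(c[155:215,300:362].max(-1)<50)
n,l,s,ce=cv2.connectedComponentsWithStats(m);i=1+s[1:,4].argmax();print(s[i],ce[i])
b=fray(w,*ce[i],.074);print(b,(b[:2]-O)@xr,(b[:2]-O)@yr)
t=fray(w,261,173,.111);print('tab',t,fray(w,261,196,.111))
b[2]=.2;go(b,xr)
E
```

```text
[ 307  163   46   47 1749] [329.50142939 184.88965123]
[0.59130999 0.32211172 0.074     ] 0.0032695039710189337 0.1438447419760408
tab [0.53068488 0.34525826 0.111     ] [0.52965735 0.32752642 0.111     ]
5.78 pos [0.5234 0.3204 0.1971] x [0.062 0.998 0.001] y [ 0.998 -0.062  0.003] z [ 0.003  0.001 -1.   ] F [-0.4 -0.2 -0.4] w 0.0172 q [0.35 0.3  1.54 0.   1.3  0.41]
shift units [ 0.147  1.692 -0.067]
turn units 0.007
```

```bash
python3 -m inch '[[[1,0.02,0.85,0,0],[1,0.02,0.82,0,0],[1,0,0,0.7,0],[1,0,0,0.8,0],[1,0,0,0.7,0],[1,0,0,0.2,0],[1,0,0,0.2,0],[1,0,0,0.1,0]]]'
python3 -m inch '[[[1,0,0,0.1,0],[1,0,0,0.05,0],[1,0,0,0,0]]]'
python3 -c "
from h import *
st()"
```

```text
time: 6.45
eef_pos: [0.5874, 0.3169, 0.0864]
orientation: [-2.287, -2.15, 0.009]
ft_force: [-6.2, -2.5, 9.5]
gripper_width: 0.0001
time: 6.7
eef_pos: [0.5883, 0.3173, 0.0839]
orientation: [-2.288, -2.152, 0.005]
ft_force: [-10.1, -4.9, 15.8]
gripper_width: 0.0003
6.7 pos [0.5883 0.3173 0.0839] x [ 0.061  0.998 -0.002] y [ 0.998 -0.061 -0.003] z [-0.003 -0.002 -1.   ] F [-10.1  -4.9  15.8] w 0.0003 q [ 0.31  0.56  1.43 -0.    1.15  0.38]
```

```bash
python3 -m inch '[[[1,0,0,0.08,0],[1,0,0,0.05,0],[1,0,0,0.0,0],[1,0,0,0,0]]]'
python3 -c "
from h import *
st()"
```

```text
time: 7.03
eef_pos: [0.5886, 0.3174, 0.0837]
orientation: [-2.287, -2.153, 0.006]
ft_force: [-23.3, -10.9, 41.7]
gripper_width: -0.0001
7.03 pos [0.5886 0.3174 0.0837] x [ 0.061  0.998 -0.003] y [ 0.998 -0.061 -0.003] z [-0.003 -0.002 -1.   ] F [-23.3 -10.9  41.7] w -0.0001 q [ 0.31  0.56  1.43 -0.    1.16  0.38]
```

The force rose to 42 N with no further travel, so the button is at its stop. Next I'll move above the bar grip.

```bash
python3 -m inch '[[[1,0,0,-0.2,0],[1,0,0,-0.6,0],[1,0,0,-0.9,0],[1,0,0,-0.9,0],[0.5,0,0,0,0],[0.5,0,0,0,0]]]'
python3 -c "
from h import *
go(rk(0.0015,-.034,.104),xr)"
```

```text
time: 7.53
eef_pos: [0.5912, 0.3181, 0.184]
orientation: [2.287, 2.15, 0.01]
ft_force: [0.2, -0.1, -0.4]
gripper_width: 0.0231
7.53 pos [0.5912 0.3181 0.184 ] x [0.062 0.998 0.002] y [ 0.998 -0.062  0.006] z [ 0.006  0.002 -1.   ] F [ 0.2 -0.1 -0.4] w 0.0231 q [0.31 0.45 1.37 0.   1.31 0.38]
shift units [-4.351 -0.074  1.99 ]
turn units 0.007
```

```bash
python3 -m inch '[[[0.5,-0.85,0,0,0],[0.5,-0.9,0,0,0],[0.5,-0.9,0,0,0],[0.5,-0.9,0,0,0],[0.5,-0.8,-0.05,0,0],[0.5,0,0,0.7,0],[0.5,0,0,0.7,0],[0.5,0,0,0.3,0]]]'
python3 - <<'E'
from h import *
go(rk(0.0015,-.034,.104),xr)
im=shot('top','top2')
w=shot('scene','s2');c=w['color'][150:270,230:400]
cv2.imwrite('pics/s2c.png',cv2.resize(c,None,fx=4.5,fy=4.5,interpolation=cv2.INTER_CUBIC)[:,:,::-1])
E
```

```text
time: 8.2
eef_pos: [0.5732, 0.1431, 0.1069]
orientation: [-2.287, -2.146, 0.01]
ft_force: [-0.6, -0.8, -0.6]
gripper_width: 0.0425
8.2 pos [0.5732 0.1431 0.1069] x [ 0.063  0.998 -0.001] y [ 0.998 -0.063 -0.008] z [-0.008 -0.    -1.   ] F [-0.6 -0.8 -0.6] w 0.0425 q [0.04 0.35 1.66 0.   1.13 0.1 ]
shift units [0.05  0.116 0.072]
turn units 0.004
```

View pics/s2c.png

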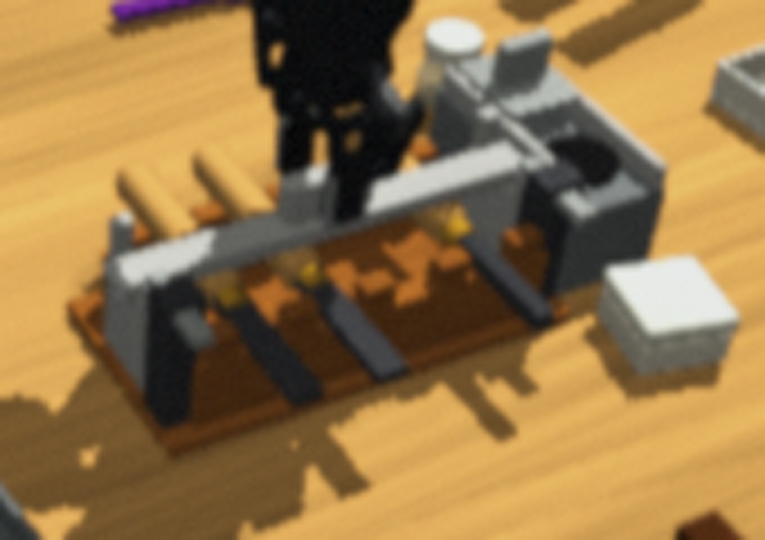

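The crop shows the button sunk (580,160), the catch aside, and the fingers straddling the bar grip at (305,190). I'll grip and lift.

```bash
python3 -m inch '[[[0.5,0.03,0.08,0.03,0],[1,0,0,0,0],[1,0,0,0,0],[1,0,0,0,0],[1,0,0,0,0],[1,0,0,0,0],[1,0,0,0,0],[1,0,0,0,0]]]' 70
python3 -c "
from h import *
st()"
```

```text
time: 8.97
eef_pos: [0.581, 0.1453, 0.1124]
orientation: [2.288, 2.151, 0.004]
ft_force: [-2.5, 2.2, 6.8]
gripper_width: 0.0119
8.97 pos [0.581  0.1453 0.1124] x [0.062 0.998 0.001] y [ 0.998 -0.062  0.003] z [ 0.003  0.001 -1.   ] F [-2.5  2.2  6.8] w 0.0119 q [0.04 0.36 1.65 0.   1.14 0.1 ]
```

```bash
python3 -m inch '[[[1,0,0,-0.2,0],[1,0,0,-0.2,0],[1,0,0,-0.3,0],[1,0,0,-0.5,0],[1,0,0,-0.6,0],[1,0,0,-0.6,0],[1,0,0,0,0]]]'
python3 - <<'E'
from h import *
go([.40,.05,.15],xr)
w=shot('scene','s3');c=w['color'][100:270,230:400]
cv2.imwrite('pics/s3c.png',cv2.resize(c,None,fx=3.5,fy=3.5,interpolation=cv2.INTER_CUBIC)[:,:,::-1])
E
```

```text
time: 9.55
eef_pos: [0.5832, 0.145, 0.2136]
orientation: [2.284, 2.147, 0.013]
ft_force: [1.2, 0.1, -1.9]
gripper_width: 0.0121
9.55 pos [0.5832 0.145  0.2136] x [0.062 0.998 0.001] y [ 0.998 -0.062  0.011] z [ 0.011  0.    -1.   ] F [ 1.2  0.1 -1.9] w 0.0121 q [ 0.04  0.25  1.57 -0.    1.31  0.1 ]
shift units [-2.656 -4.442  1.539]
turn units 0.006
```

View pics/s3c.png

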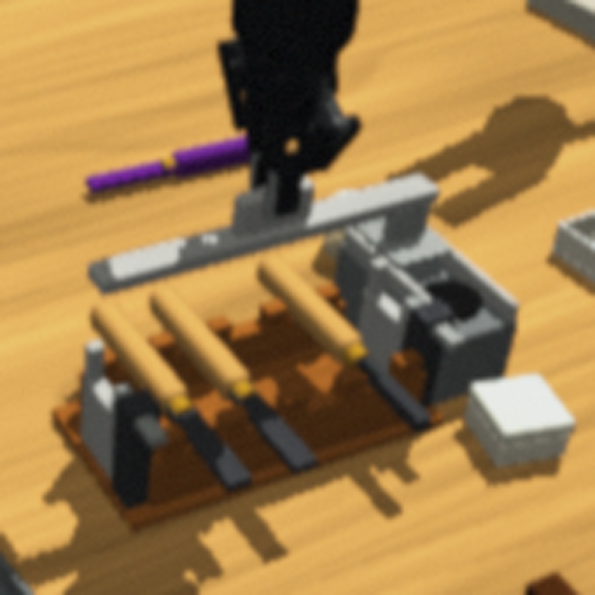

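The bar is out, level, and clear of the rack. I'll set it down on the bench at about (0.40,0.05).

```bash
python3 -m inch '[[[1,-0.25,-0.4,0,0],[1,-0.44,-0.74,0,0],[1,-0.44,-0.74,0,0],[1,-0.44,-0.74,0,0],[1,-0.44,-0.74,0,0],[1,-0.44,-0.74,0,0],[1,-0.2,-0.34,0.2,0],[1,0,0,0.6,0]]]'
python3 -m inch '[[[1,0,0,0.8,0],[1,0,0,0.8,0],[1,0,0,0.8,0],[1,0,0,0.4,0],[1,0,0,0.2,0],[1,0,0,0,0]]]'
python3 -c "
from h import *
go([.40,.05,.045],xr)"
```

```text
time: 10.27
eef_pos: [0.3953, 0.0489, 0.1758]
orientation: [2.288, 2.147, 0.003]
ft_force: [1.5, -0.0, -2.5]
gripper_width: 0.0119
time: 10.77
eef_pos: [0.3937, 0.0504, 0.0524]
orientation: [-2.286, -2.148, 0.005]
ft_force: [-0.5, 0.1, -2.2]
gripper_width: 0.0119
10.77 pos [0.3937 0.0504 0.0524] x [0.062 0.998 0.001] y [ 0.998 -0.062 -0.006] z [-0.006  0.001 -1.   ] F [-0.5  0.1 -2.2] w 0.0119 q [-0.18 -0.03  2.23 -0.    0.95 -0.12]
shift units [-0.001  0.159  0.184]
turn units 0.006
```

```bash
python3 -m inch '[[[1,0,0,0.1,0],[1,0,0,0.1,0],[1,0,0,0,0]]]'
python3 -m inch '[[[1,0,0,0.05,0],[1,0,0,0,0]]]'
```

```text
time: 11.02
eef_pos: [0.3967, 0.05, 0.0471]
orientation: [2.288, 2.151, 0.001]
ft_force: [-0.1, -0.5, -2.3]
gripper_width: 0.0122
time: 11.18
eef_pos: [0.3966, 0.05, 0.0451]
orientation: [2.289, 2.151, 0.001]
ft_force: [0.3, 0.9, -2.2]
gripper_width: 0.0118
```

```bash
python3 -m inch '[[[1,0,0,0.05,0],[1,0,0,0,0]]]'
python3 -m inch '[[[1,0,0,0.05,0],[1,0,0,0,0]]]'
```

```text
time: 11.35
eef_pos: [0.3968, 0.0499, 0.0435]
orientation: [2.288, 2.151, 0.001]
ft_force: [-3.1, -0.2, 4.1]
gripper_width: 0.012
time: 11.52
eef_pos: [0.397, 0.0499, 0.0434]
orientation: [-2.288, -2.152, 0.001]
ft_force: [-13.4, 1.0, 30.4]
gripper_width: 0.012
```

It touched down at 0.0434, as predicted. I'll release, rise, and look again before gripping files.

```bash
python3 -m inch '[[[1,0,0,-0.07,0],[0.5,0,0,0,0],[0.5,0,0,0,0],[0.5,0,0,0,0],[0.5,0,0,-0.3,0],[0.5,0,0,-0.8,0],[0.5,0,0,-0.9,0],[0.5,0,0,-0.9,0]]]'
python3 -m inch '[[[0.55,0,0,-0.8,0.24],[0.55,0,0,0,0.24],[0.55,0,0,0,0.24],[0.55,0,0,0,0.24],[0.55,0,0,0,0.24],[0.55,0,0,0,0.24],[0.55,0,0,0,0.24],[0.55,0,0,0,0.24]]]'
python3 -m inch '[[[0.55,0,0,0,0.24],[0.55,0,0,0,0.24],[0.55,0,0,0,0.24],[0.55,0,0,0,0.24],[0.55,0,0,0,0.24],[0.55,0,0,0,0.02],[0.55,0,0,0,0]]]'
python3 - <<'E'
from h import *
im=shot('top','top3')
c=im['color'][100:300,110:330]
cv2.imwrite('pics/top3c.png',cv2.resize(c,None,fx=3,fy=3,interpolation=cv2.INTER_CUBIC)[:,:,::-1])
go(rk(0,-.106,.2),yr)
E
```

```text
time: 12.18
eef_pos: [0.3952, 0.0502, 0.1601]
orientation: [-2.288, -2.15, 0.002]
ft_force: [1.1, 0.0, -0.2]
gripper_width: 0.0428
time: 12.85
eef_pos: [0.396, 0.05, 0.1912]
orientation: [-3.026, -0.842, 0.0]
ft_force: [0.1, -0.3, -0.3]
gripper_width: 0.0384
time: 13.43
eef_pos: [0.396, 0.0501, 0.1912]
orientation: [-3.14, 0.092, 0.001]
ft_force: [-0.2, -0.3, 0.4]
gripper_width: 0.0384
13.48 pos [0.3961 0.0501 0.1913] x [ 0.998 -0.058 -0.   ] y [-0.058 -0.998 -0.   ] z [-0.  0. -1.] F [ 0.5 -0.3  1. ] w 0.0385 q [-0.18 -0.27  2.13 -0.    1.29  1.45]
shift units [ 4.353 -0.828 -0.218]
turn units 0.014
```

View pics/top3c.png

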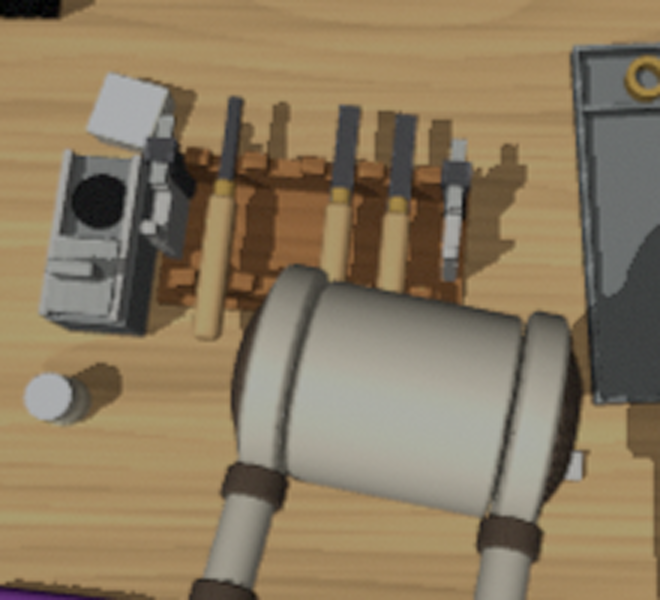

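The files haven't moved: blade ends are at (236,100), (348,108) and (405,116) in the crop. Tooth and file positions put the rack origin nearer (0.582,0.182), so I'll update it and pick slot -106.

```bash
sed -i 's/O=np.array(\[.5787,.1788\])/O=np.array([.582,.1822])/' h.py
python3 -m inch '[[[0.6,0.4,-0.02,0,0],[0.6,0.8,-0.18,0,0],[0.6,0.8,-0.18,0,0],[0.6,0.8,-0.18,0,0],[0.6,0.8,-0.18,0,0],[0.6,0.8,-0.18,0,0],[0.6,0.03,0,0,0],[0.6,0,0,0,0]]]'
python3 - <<'E'
from h import *
go(rk(0,-.106,.058),yr)
w=shot('wrist','w4')
E
```

```text
time: 14.15
eef_pos: [0.576, 0.076, 0.1904]
orientation: [-3.14, 0.092, 0.002]
ft_force: [-0.1, 0.4, 0.0]
gripper_width: 0.034
14.15 pos [0.576  0.076  0.1904] x [ 0.998 -0.059 -0.002] y [-0.059 -0.998  0.   ] z [-0.002  0.    -1.   ] F [-0.1  0.4  0. ] w 0.034 q [-0.08  0.23  1.64 -0.    1.28  1.55]
shift units [-0.018 -0.008  3.311]
turn units 0.013
```

View pics/w4.png

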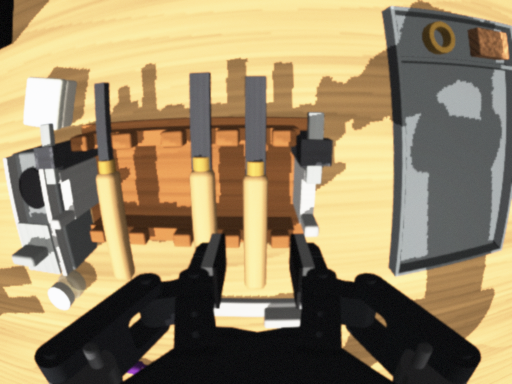

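The wrist view shows the file handle at column 255, centred between the pads at 214 and 303. I'll descend and grip.

```bash
python3 -m inch '[[[0.6,0,0,0.6,0],[0.6,0,0,0.8,0],[0.6,0,0,0.8,0],[0.6,0,0,0.7,0],[0.6,0,0,0.4,0],[0.6,0,0,0,0]]]'
python3 -m inch '[[[1,0,0,0,0],[1,0,0,0,0],[1,0,0,0,0],[1,0,0,0,0],[1,0,0,0,0],[1,0,0,0,0]]]' 50
python3 -c "
from h import *
st()"
```

```text
time: 14.7
eef_pos: [0.5707, 0.0761, 0.0556]
orientation: [-3.14, 0.095, 0.014]
ft_force: [-0.2, 0.1, -0.5]
gripper_width: 0.0343
time: 15.2
eef_pos: [0.5757, 0.0759, 0.0602]
orientation: [3.14, -0.096, 0.002]
ft_force: [-0.1, 0.3, -1.6]
gripper_width: 0.0208
15.2 pos [0.5757 0.0759 0.0602] x [ 0.998 -0.061  0.001] y [-0.061 -0.998  0.   ] z [ 0.001 -0.    -1.   ] F [-0.1  0.3 -1.6] w 0.0208 q [-0.08  0.39  1.72 -0.    1.03  1.56]
```

The tips would reach the tray floor, so I'll regrip 7 mm higher and then lift.

```bash
python3 -m inch '[[[0.6,0,0,0,0],[0.6,0,0,0,0],[0.6,0,0,-0.18,0],[0.6,0,0,0,0],[1,0,0,0,0],[1,0,0,0,0],[1,0,0,0,0],[1,0,0,0,0]]]' 60
python3 -m inch '[[[1,0,0,0,0],[1,0,0,-0.2,0],[1,0,0,-0.4,0],[1,0,0,-0.7,0],[1,0,0,-0.7,0],[1,0,0,-0.4,0],[1,0,0,0,0],[1,0,0,0,0]]]'
python3 -c "
from h import *
go(tr(-.007,-.052,.06),yt)"
```

```text
time: 15.87
eef_pos: [0.5762, 0.0759, 0.0678]
orientation: [3.14, -0.096, 0.003]
ft_force: [0.3, -0.8, 6.5]
gripper_width: 0.0208
time: 16.53
eef_pos: [0.5754, 0.076, 0.1631]
orientation: [3.14, -0.096, 0.002]
ft_force: [-0.0, 0.2, -0.3]
gripper_width: 0.0204
16.53 pos [0.5754 0.076  0.1631] x [ 0.998 -0.061  0.001] y [-0.061 -0.998 -0.   ] z [ 0.001 -0.    -1.   ] F [-0.   0.2 -0.3] w 0.0204 q [-0.08  0.25  1.67  0.    1.22  1.56]
shift units [0.368 7.653 2.577]
turn units -0.234
```

```bash
python3 -m inch '[[[1,0.05,0.55,0,0],[1,0.05,1,0,0],[1,0.05,1,0,0],[1,0.05,1,0,0],[1,0.05,1,0,0],[1,0.05,1,0,0],[1,0.05,1,0,0],[1,0.02,1,0,0]]]'
python3 -m inch '[[[1,0,0.1,0,-0.12],[1,0,0,0,-0.11],[1,0,0,0.6,0],[1,0,0,0.8,0],[1,0,0,0.8,0],[1,0,0,0.3,0],[1,0,0,0,0],[1,0,0,0,0]]]'
python3 -c "
from h import *
go(tr(-.007,-.052,.030),yt)"
```

```text
time: 17.2
eef_pos: [0.5699, -0.2275, 0.1598]
orientation: [-3.138, 0.096, 0.006]
ft_force: [0.2, 0.0, -0.8]
gripper_width: 0.0208
time: 17.87
eef_pos: [0.5705, -0.2298, 0.0616]
orientation: [-3.139, -0.085, 0.004]
ft_force: [-0.1, 0.1, -1.1]
gripper_width: 0.0205
17.87 pos [ 0.5705 -0.2298  0.0616] x [ 0.999  0.054 -0.002] y [ 0.054 -0.999 -0.002] z [-0.002  0.002 -1.   ] F [-0.1  0.1 -1.1] w 0.0205 q [-0.58  0.47  1.61  0.    1.07  0.94]
shift units [0.027 0.019 0.789]
turn units -0.004
```

```bash
python3 -m inch '[[[1,0,0,0.4,0],[1,0,0,0.3,0],[1,0,0,0.1,0],[1,0,0,0,0],[1,0,0,0.04,0],[1,0,0,0,0]]]'
python3 -c "
from h import *
st()"
```

```text
time: 18.37
eef_pos: [0.5718, -0.2307, 0.0299]
orientation: [3.14, 0.085, 0.002]
ft_force: [1.2, -0.1, -1.1]
gripper_width: 0.0206
18.37 pos [ 0.5718 -0.2307  0.0299] x [0.999 0.054 0.001] y [ 0.054 -0.999  0.001] z [ 0.001 -0.001 -1.   ] F [ 1.2 -0.1 -1.1] w 0.0206 q [-0.58  0.52  1.62  0.    1.01  0.94]
```

```bash
python3 -m inch '[[[1,0,0,0.05,0],[1,0,0,0,0]]]'
python3 -m inch '[[[0.65,0,0,0,0],[0.65,0,0,0,0],[0.65,0,0,0,0],[0.65,0,0,-0.3,0],[0.65,0,0,-0.8,0],[0.65,0,0,-0.9,0],[0.65,0,0,-0.8,0],[0.65,0,0,-0.3,0]]]'
python3 - <<'E'
from h import *
go(rk(0,-.058,.16),yr)
im=shot('scene','s5')
cv2.imwrite('pics/s5c.png',cv2.resize(im['color'][150:350,110:400],None,fx=2.7,fy=2.7)[:,:,::-1])
E
```

```text
time: 18.53
eef_pos: [0.5715, -0.2305, 0.0274]
orientation: [3.14, 0.084, 0.001]
ft_force: [0.8, -0.0, -0.6]
gripper_width: 0.0205
time: 19.2
eef_pos: [0.574, -0.232, 0.1582]
orientation: [3.135, 0.085, 0.013]
ft_force: [0.6, -1.7, 0.9]
gripper_width: 0.0298
19.2 pos [ 0.574  -0.232   0.1582] x [0.999 0.054 0.008] y [ 0.054 -0.999  0.006] z [ 0.008 -0.005 -1.   ] F [ 0.6 -1.7  0.9] w 0.0298 q [-0.58  0.34  1.56  0.    1.22  0.94]
shift units [ 0.586 -8.889 -0.092]
turn units 0.238
```

View pics/s5c.png

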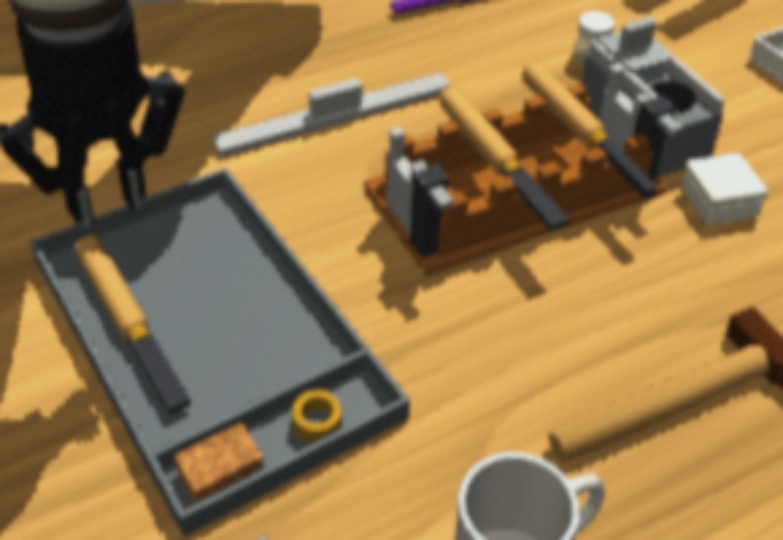

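The first file lies flat in the tray (crop 130,320), the bar stands upright on the bench, and two files remain in the rack. Next is slot -58.

```bash
python3 -m inch '[[[0.6,0.05,-0.6,0,0],[0.6,0.06,-0.95,0,0],[0.6,0.06,-0.95,0,0],[0.6,0.06,-0.95,0,0],[0.6,0.06,-0.95,0,0],[0.6,0.06,-0.95,0,0],[0.6,0.06,-0.95,0,0],[0.6,0.06,-0.95,0,0]]]'
python3 -m inch '[[[0.6,0.06,-0.95,0,0],[0.6,0.06,-0.65,0,0.12],[0.6,0,0,0,0.12],[0.6,0,0,0,0],[0.6,0,0,0,0]]]'
python3 - <<'E'
from h import *
im=shot('top','top6');P=cloud(im)
wr=shot('wrist','w6');hsv=cv2.cvtColor(im['color'],cv2.COLOR_RGB2HSV)
go(rk(0,-.058,.065),yr)
# file blades: check y position against before
for lo,hi in((.055,.068),):
    m=((P[...,2]>lo)&(P[...,2]<hi)).astype(np.uint8);m[:125]=0;m[175:]=0;m[:,:175]=0;m[:,270:]=0
    n,l,s,c=cv2.connectedComponentsWithStats(m)
    for i in range(1,n):
        if s[i,4]>80:p=P[l==i];r=cv2.minAreaRect((p[:,:2]*1000).astype(np.float32));print(np.round(r[0],1),np.round(r[1],1))
E
```

```text
time: 19.92
eef_pos: [0.5735, 0.0621, 0.1502]
orientation: [-3.14, -0.084, 0.002]
ft_force: [0.2, -0.5, -0.7]
gripper_width: 0.0341
time: 20.33
eef_pos: [0.5752, 0.1244, 0.1503]
orientation: [3.14, -0.101, -0.002]
ft_force: [0.6, -0.6, 0.0]
gripper_width: 0.0338
20.43 pos [0.5756 0.1235 0.1506] x [ 0.998 -0.066 -0.001] y [-0.066 -0.998  0.   ] z [-0.001 -0.    -1.   ] F [ 0.9 -0.2  0.1] w 0.0343 q [ 0.01  0.29  1.65 -0.    1.2   1.64]
shift units [ 0.066 -0.024  2.141]
turn units -0.002
```

View pics/w6.png

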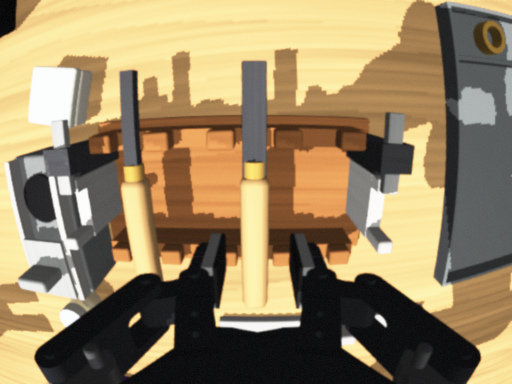

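The handle at column 255 is centred between the pads at 212 and 303. I'll descend to 0.068 and grip.

```bash
python3 -m inch '[[[0.6,0.06,-0.02,0.5,0],[0.6,0,0,0.7,0],[0.6,0,0,0.6,0],[0.6,0,0,0.26,0],[0.6,0,0,0,0],[0.6,0,0,0,0],[1,0,0,0,0],[1,0,0,0,0]]]'
python3 -m inch '[[[1,0,0,0,0],[1,0,0,0,0],[1,0,0,0,0],[1,0,0,0,0]]]' 60
python3 -m inch '[[[1,0,0,-0.2,0],[1,0,0,-0.4,0],[1,0,0,-0.7,0],[1,0,0,-0.7,0],[1,0,0,-0.4,0],[1,0,0,0,0],[1,0,0,0,0]]]'
python3 -c "
from h import *
go(tr(-.007,0,.06),yt)"
```

```text
time: 21.1
eef_pos: [0.5799, 0.1249, 0.071]
orientation: [-3.14, 0.104, -0.006]
ft_force: [-0.3, 0.7, -1.4]
gripper_width: 0.0204
time: 21.43
eef_pos: [0.5799, 0.1249, 0.0708]
orientation: [3.14, -0.104, 0.006]
ft_force: [-0.1, -1.8, 6.6]
gripper_width: 0.0205
time: 22.02
eef_pos: [0.5787, 0.1251, 0.1655]
orientation: [-3.14, 0.104, -0.003]
ft_force: [0.4, 0.3, -1.4]
gripper_width: 0.0207
22.02 pos [0.5787 0.1251 0.1655] x [ 0.998 -0.066  0.002] y [-0.066 -0.998 -0.   ] z [ 0.002  0.    -1.   ] F [ 0.4  0.3 -1.4] w 0.0207 q [0.01 0.28 1.63 0.   1.23 1.65]
shift units [0.246 7.593 2.636]
turn units -0.244
```

```bash
python3 -m inch '[[[1,0.03,0.6,0,0],[1,0.03,1,0,0],[1,0.03,1,0,0],[1,0.03,1,0,0],[1,0.03,1,0,0],[1,0.03,1,0,0],[1,0.03,1,0,0],[1,0.03,1,0,-0.12]]]'
python3 -m inch '[[[1,0,0,0,-0.12],[1,0,0,0.5,0],[1,0,0,0.8,0],[1,0,0,0.8,0],[1,0,0,0.6,0],[1,0,0,0.3,0],[1,0,0,0.15,0],[1,0,0,0,0]]]'
python3 -m inch '[[[1,0,0,0.05,0],[1,0,0,0.05,0],[1,0,0,0,0]]]'
python3 -c "
from h import *
go(tr(-.007,0,.030),yt)"
```

```text
time: 22.68
eef_pos: [0.566, -0.1801, 0.1621]
orientation: [-3.139, 0.009, 0.006]
ft_force: [0.8, -0.5, -1.2]
gripper_width: 0.0206
time: 23.35
eef_pos: [0.5664, -0.1782, 0.0367]
orientation: [-3.138, -0.085, 0.005]
ft_force: [1.1, 0.1, -0.8]
gripper_width: 0.0201
time: 23.6
eef_pos: [0.5687, -0.1794, 0.0359]
orientation: [3.139, 0.085, 0.003]
ft_force: [0.3, -0.1, -0.7]
gripper_width: 0.0203
23.6 pos [ 0.5687 -0.1794  0.0359] x [0.999 0.054 0.002] y [ 0.054 -0.999  0.001] z [ 0.002 -0.001 -1.   ] F [ 0.3 -0.1 -0.7] w 0.0203 q [-0.51  0.46  1.68  0.    1.    1.01]
shift units [-0.    -0.02   0.148]
turn units -0.004
```

```bash
python3 -m inch '[[[1,0,0,0.1,0],[1,0,0,0.05,0],[1,0,0,0,0]]]'
python3 -m inch '[[[0.65,0,0,0,0],[0.65,0,0,0,0],[0.65,0,0,0,0],[0.65,0,0,-0.3,0],[0.65,0,0,-0.8,0],[0.65,0,0,-0.9,0],[0.65,0,0,-0.8,0],[0.65,0,0,-0.3,0]]]'
python3 - <<'E'
from h import *
go(rk(0,.038,.16),yr)
im=shot('scene','s7')
cv2.imwrite('pics/s7c.png',cv2.resize(im['color'][150:350,110:400],None,fx=2.7,fy=2.7)[:,:,::-1])
E
```

```text
time: 23.85
eef_pos: [0.5684, -0.1793, 0.0298]
orientation: [3.14, 0.085, 0.002]
ft_force: [-1.2, 0.6, 5.1]
gripper_width: 0.0207
time: 24.52
eef_pos: [0.5704, -0.1803, 0.1594]
orientation: [3.136, 0.085, 0.013]
ft_force: [0.6, -0.3, 1.0]
gripper_width: 0.0299
24.52 pos [ 0.5704 -0.1803  0.1594] x [0.999 0.054 0.008] y [ 0.054 -0.999  0.005] z [ 0.008 -0.005 -1.   ] F [ 0.6 -0.3  1. ] w 0.0299 q [-0.51  0.29  1.62 -0.    1.21  1.01]
shift units [ 0.891 -9.977 -0.059]
turn units 0.238
```

View pics/s7c.png

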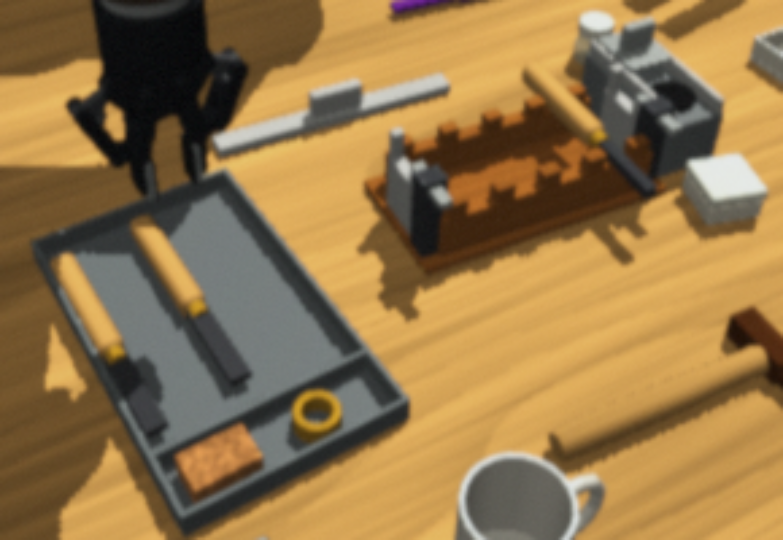

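The second file is down. The first has been knocked towards the tray's right wall (crop 65,260 to 150,430), and I'll measure it from the top view once the arm is away.

```bash
python3 -m inch '[[[0.6,0.05,-0.6,0,0],[0.6,0.09,-0.98,0,0],[0.6,0.09,-0.98,0,0],[0.6,0.09,-0.98,0,0],[0.6,0.09,-0.98,0,0],[0.6,0.09,-0.98,0,0],[0.6,0.09,-0.98,0,0],[0.6,0.09,-0.98,0,0]]]'
python3 -m inch '[[[0.6,0.09,-0.98,0,0],[0.6,0.09,-0.98,0,0],[0.6,0.03,-0.5,0,0.12],[0.6,0,0,0,0.12],[0.6,0,0,0,0],[0.6,0,0,0,0]]]'
python3 - <<'E'
from h import *
im=shot('top','top8');P=cloud(im)
wr=shot('wrist','w8')
go(rk(0,.038,.065),yr)
a=cv2.resize(im['color'][105:245,290:390],None,fx=3,fy=3)
b=cv2.resize(wr['color'],None,fx=.82*420/315,fy=420/384)[:, :]
cv2.imwrite('pics/m8.png',np.hstack([a,cv2.resize(wr['color'],(490,420))])[:,:,::-1])
hsv=cv2.cvtColor(im['color'],cv2.COLOR_RGB2HSV)
m=(P[...,2]>.008)&(P[...,2]<.07);t=np.einsum('ijk,lk->ijl',P[...,:2]-T,np.array([xt,yt]))
m&=(abs(t[...,0])<.118)&(abs(t[...,1])<.0885)
n,l,s,c=cv2.connectedComponentsWithStats(m.astype(np.uint8))
for i in range(1,n):
    if s[i,4]>30:
        p=t[l==i]*1000;r=cv2.minAreaRect(p.astype(np.float32));print(s[i],np.round(r[0],1),np.round(r[1],1),round(r[2],1),np.percentile(P[l==i][:,2],[5,50,95]).round(3))
E
```

```text
time: 25.23
eef_pos: [0.5778, 0.1224, 0.1516]
orientation: [-3.14, -0.084, 0.003]
ft_force: [0.3, -0.8, 1.1]
gripper_width: 0.0342
time: 25.73
eef_pos: [0.5813, 0.2191, 0.1517]
orientation: [3.139, -0.101, -0.003]
ft_force: [0.3, -0.6, 0.9]
gripper_width: 0.0343
25.83 pos [0.5817 0.2183 0.1521] x [ 0.998 -0.066 -0.001] y [-0.066 -0.998  0.   ] z [-0.001 -0.    -1.   ] F [-0.1 -1.2  0.8] w 0.0341 q [ 0.16  0.36  1.55 -0.    1.23  1.8 ]
shift units [ 0.067 -0.05   2.178]
turn units -0.002
[365 143  16  78 689] [  1.4 -77.2] [203.3  21.6] 0.3 [0.014 0.023 0.027]
[337 147  14  79 679] [-7.4 -1.8] [ 22.2 204.9] 89.8 [0.015 0.023 0.027]
```

View pics/m8.png

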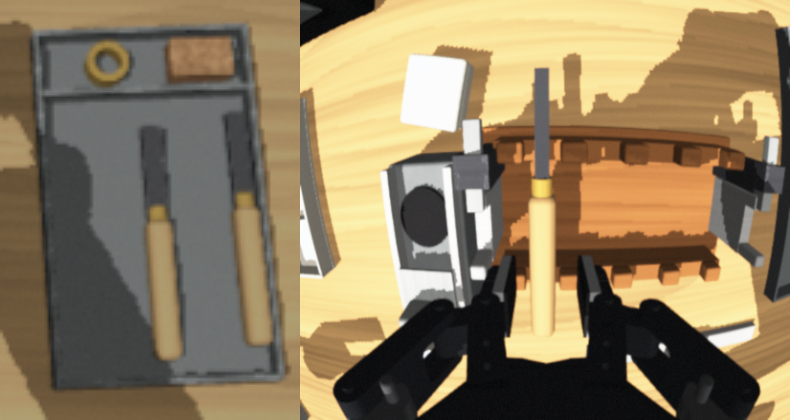

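Both files in the tray lie flat and inside: the knocked one is at tray y = -77 mm against the wall and the second at -2 mm. In the wrist half, the last handle (543) is centred between the pads (507 and 587). I'll grip it.

```bash
python3 -m inch '[[[0.6,0.06,-0.06,0.5,0],[0.6,0,0,0.7,0],[0.6,0,0,0.6,0],[0.6,0,0,0.35,0],[0.6,0,0,0,0],[0.6,0,0,0,0],[1,0,0,0,0],[1,0,0,0,0]]]'
python3 -m inch '[[[1,0,0,0,0],[1,0,0,0,0],[1,0,0,0,0],[1,0,0,0,0]]]' 60
python3 -m inch '[[[1,0,0,-0.2,0],[1,0,0,-0.4,0],[1,0,0,-0.7,0],[1,0,0,-0.7,0],[1,0,0,-0.4,0],[1,0,0,0,0],[1,0,0,0,0]]]'
python3 -c "
from h import *
go(tr(-.007,.052,.06),yt)"
```

```text
time: 26.5
eef_pos: [0.5861, 0.2215, 0.069]
orientation: [-3.139, 0.104, -0.006]
ft_force: [0.6, 0.3, -1.3]
gripper_width: 0.0204
time: 26.83
eef_pos: [0.586, 0.2216, 0.0688]
orientation: [-3.139, 0.104, -0.006]
ft_force: [0.5, -0.6, 5.8]
gripper_width: 0.0205
time: 27.42
eef_pos: [0.5848, 0.2216, 0.1635]
orientation: [-3.139, 0.104, -0.003]
ft_force: [-0.1, 0.7, -1.5]
gripper_width: 0.0206
27.42 pos [0.5848 0.2216 0.1635] x [ 0.998 -0.066  0.002] y [-0.066 -0.998 -0.   ] z [ 0.002  0.    -1.   ] F [-0.1  0.7 -1.5] w 0.0206 q [0.17 0.36 1.53 0.   1.25 1.81]
shift units [0.093 8.721 2.583]
turn units -0.244
```

```bash
python3 -m inch '[[[1,0.01,0.72,0,0],[1,0.01,1,0,0],[1,0.01,1,0,0],[1,0.01,1,0,0],[1,0.01,1,0,0],[1,0.01,1,0,0],[1,0.01,1,0,0],[1,0.01,1,0,0]]]'
python3 -m inch '[[[1,0.01,1,0,-0.12],[1,0,0,0,-0.12],[1,0,0,0.5,0],[1,0,0,0.8,0],[1,0,0,0.8,0],[1,0,0,0.6,0],[1,0,0,0.3,0],[1,0,0,0.15,0]]]'
python3 -m inch '[[[1,0,0,0.05,0],[1,0,0,0.05,0],[1,0,0,0,0]]]'
python3 -c "
from h import *
go(tr(-.007,0.052,.028),yt)"
```

```text
time: 28.08
eef_pos: [0.5653, -0.0881, 0.1602]
orientation: [-3.138, 0.104, 0.006]
ft_force: [1.0, -0.5, -0.6]
gripper_width: 0.0208
time: 28.75
eef_pos: [0.5621, -0.1255, 0.0327]
orientation: [-3.137, -0.084, 0.01]
ft_force: [0.3, 0.1, -1.1]
gripper_width: 0.021
time: 29.0
eef_pos: [0.566, -0.1272, 0.0338]
orientation: [3.139, 0.085, 0.003]
ft_force: [-0.2, 1.0, -1.6]
gripper_width: 0.0205
29.0 pos [ 0.566  -0.1272  0.0338] x [0.999 0.054 0.002] y [ 0.054 -0.999  0.001] z [ 0.002 -0.001 -1.   ] F [-0.2  1.  -1.6] w 0.0205 q [-0.43  0.43  1.73 -0.    0.98  1.09]
shift units [-0.007 -0.013  0.146]
turn units -0.004
```

```bash
python3 -m inch '[[[1,0,0,0.1,0],[1,0,0,0.05,0],[1,0,0,0,0]]]'
python3 -m inch '[[[0.65,0,0,0,0],[0.65,0,0,0,0],[0.65,0,0,0,0],[0.65,0,0,-0.3,0],[0.65,0,0,-0.8,0],[0.65,0,0,-0.9,0],[0.65,0,0,-0.8,0],[0.65,0,0,-0.3,0]]]'
python3 -c "
from h import *
go([.397,.0499,.16],xr)"
```

```text
time: 29.25
eef_pos: [0.566, -0.1272, 0.0278]
orientation: [3.139, 0.085, 0.003]
ft_force: [-1.6, 0.2, 2.3]
gripper_width: 0.0205
time: 29.92
eef_pos: [0.5678, -0.128, 0.1573]
orientation: [3.136, 0.085, 0.013]
ft_force: [0.3, -2.0, 1.3]
gripper_width: 0.0298
29.92 pos [ 0.5678 -0.128   0.1573] x [0.999 0.054 0.008] y [ 0.054 -0.999  0.004] z [ 0.009 -0.004 -1.   ] F [ 0.3 -2.   1.3] w 0.0298 q [-0.43  0.26  1.67  0.    1.2   1.09]
shift units [-4.024 -4.671 -0.121]
turn units -2.904
```

```bash
python3 -m inch '[[[0.5,-0.3,-0.35,0,0],[0.5,-0.62,-0.72,0,0],[0.5,-0.62,-0.72,0,0],[0.5,-0.62,-0.72,0,0],[0.5,-0.62,-0.72,0,0],[0.5,-0.62,-0.72,0,0],[0.5,-0.62,-0.72,0,0],[0.5,0,0,0,-0.24]]]'
python3 -m inch '[[[0.5,0,0,0,-0.24],[0.5,0,0,0,-0.24],[0.5,0,0,0,-0.24],[0.5,0,0,0,-0.24],[0.5,0,0,0,-0.24],[0.5,0,0,0,-0.24],[0.5,0,0,0,-0.24],[0.5,0,0,0,-0.24]]]'
python3 -m inch '[[[0.5,0,0,0,-0.24],[0.5,0,0,0,-0.24],[0.5,0,0,0,-0.24],[0.5,0,0,0,0],[0.5,0,0,0,0]]]'
python3 - <<'E'
from h import *
go([.397,.0499,.048],xr)
im=shot('top','top9');P=cloud(im)
wr=shot('wrist','w9')
m=(P[...,2]>.008)&(P[...,2]<.07);t=np.einsum('ijk,lk->ijl',P[...,:2]-T,np.array([xt,yt]))
m&=(abs(t[...,0])<.118)&(abs(t[...,1])<.0885)
n,l,s,c=cv2.connectedComponentsWithStats(m.astype(np.uint8))
for i in range(1,n):
    if s[i,4]>30:
        p=t[l==i]*1000;r=cv2.minAreaRect(p.astype(np.float32));print(s[i],np.round(r[0],1),np.round(r[1],1),round(r[2],1),np.percentile(P[l==i][:,2],[5,50,95]).round(3))
a=cv2.resize(im['color'][105:315,100:390],(400,290));b=cv2.resize(wr['color'],(390,290))
cv2.imwrite('pics/m9.png',np.hstack([a,b])[:,:,::-1])
E
```

```text
time: 30.58
eef_pos: [0.3892, 0.0548, 0.1492]
orientation: [-3.127, -0.277, 0.008]
ft_force: [0.2, -0.7, -0.3]
gripper_width: 0.0427
time: 31.25
eef_pos: [0.3942, 0.0511, 0.1508]
orientation: [-2.645, -1.695, 0.0]
ft_force: [0.5, -0.4, -0.9]
gripper_width: 0.0426
time: 31.67
eef_pos: [0.3943, 0.0511, 0.1507]
orientation: [-2.309, -2.13, 0.0]
ft_force: [0.2, 0.1, -0.6]
gripper_width: 0.0427
31.67 pos [0.3943 0.0511 0.1507] x [0.08  0.997 0.   ] y [ 0.997 -0.08  -0.   ] z [-0.  0. -1.] F [ 0.2  0.1 -0.6] w 0.0427 q [-0.18 -0.22  2.17  0.    1.19 -0.1 ]
shift units [-0.024  0.071  2.569]
turn units -0.031
[365 143  16  79 692] [  0.3 -77. ] [204.9  22.8] 0.0 [0.014 0.023 0.028]
[337 147  14  79 682] [-7.6 -1.9] [ 22.1 204.2] 89.6 [0.015 0.023 0.028]
[318 148  13  79 606] [-9.2 48. ] [ 27.4 202.9] 87.3 [0.014 0.024 0.028]
```

View pics/m9.png

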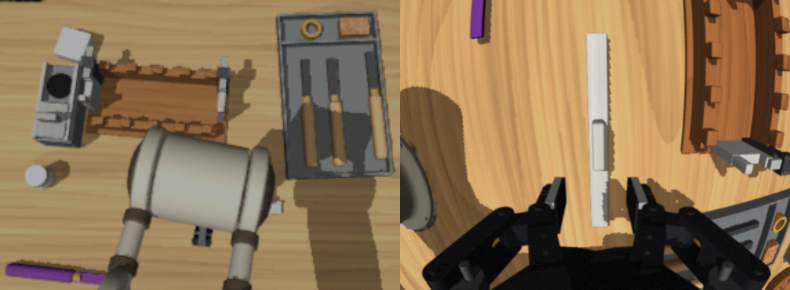

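All three files lie flat in the tray, at tray y = -77, -2 and +48 mm. The bar's grip is centred between the pads in the wrist half, at column 598. I'll regrip the bar.

```bash
python3 -m inch '[[[0.5,-0.02,0.07,0.5,-0.03],[0.5,0,0,0.8,0],[0.5,0,0,0.7,0],[0.5,0,0,0.4,0],[0.5,0,0,0.18,0],[0.5,0,0,0,0],[0.5,0,0,0,0],[0.5,0,0,0,0]]]'
python3 -c "
from h import *
st()"
python3 -m inch '[[[1,0,0,0,0],[1,0,0,0,0],[1,0,0,0,0],[1,0,0,0,0],[1,0,0,0,0],[1,0,0,0,0],[1,0,0,0,0],[1,0,0,0,0]]]' 70
python3 -c "
from h import *
st()"
```

```text
time: 32.43
eef_pos: [0.3985, 0.0498, 0.0488]
orientation: [2.288, 2.149, 0.003]
ft_force: [-0.4, -0.9, 1.0]
gripper_width: 0.0426
32.43 pos [0.3985 0.0498 0.0488] x [ 0.062  0.998 -0.   ] y [ 0.998 -0.062  0.003] z [ 0.003 -0.    -1.   ] F [-0.4 -0.9  1. ] w 0.0426 q [-0.18 -0.01  2.22 -0.    0.93 -0.12]
time: 33.1
eef_pos: [0.3978, 0.0499, 0.0486]
orientation: [2.288, 2.151, 0.001]
ft_force: [-1.5, 0.4, 7.1]
gripper_width: 0.0119
33.1 pos [0.3978 0.0499 0.0486] x [ 0.062  0.998 -0.   ] y [ 0.998 -0.062  0.001] z [ 0.001 -0.    -1.   ] F [-1.5  0.4  7.1] w 0.0119 q [-0.18 -0.01  2.23 -0.    0.93 -0.12]
```

```bash
python3 -m inch '[[[0.5,0,0,0,0],[0.5,0,0,0,0],[0.5,0,0,0.17,0],[0.5,0,0,0,0],[1,0,0,0,0],[1,0,0,0,0],[1,0,0,0,0],[1,0,0,0,0]]]' 80
python3 -m inch '[[[1,0,0,0,0],[1,0,0,0,0],[1,0,0,0,0]]]'
python3 -c "
from h import *
st()"
```

```text
time: 33.77
eef_pos: [0.3972, 0.05, 0.0408]
orientation: [2.289, 2.152, 0.0]
ft_force: [0.1, 0.2, 0.8]
gripper_width: 0.0122
time: 34.02
eef_pos: [0.3972, 0.05, 0.0408]
orientation: [2.289, 2.152, 0.0]
ft_force: [-1.6, -0.0, 2.5]
gripper_width: 0.0116
34.02 pos [0.3972 0.05   0.0408] x [ 0.062  0.998 -0.   ] y [ 0.998 -0.062  0.   ] z [ 0. -0. -1.] F [-1.6 -0.   2.5] w 0.0116 q [-0.18  0.    2.23  0.    0.91 -0.12]
```

```bash
python3 -m inch '[[[1,0,0,-0.3,0],[1,0,0,-0.7,0],[1,0,0,-0.8,0],[1,0,0,-0.8,0],[1,0,0,-0.8,0],[1,0,0,-0.6,0],[1,0,0,0,0],[1,0,0,0,0]]]'
python3 -c "
from h import *
go([.581,.1454,.2],xr)"
```

```text
time: 34.68
eef_pos: [0.3976, 0.0499, 0.2011]
orientation: [2.288, 2.15, 0.002]
ft_force: [-0.6, 0.4, -3.7]
gripper_width: 0.0122
34.68 pos [0.3976 0.0499 0.2011] x [ 0.062  0.998 -0.   ] y [ 0.998 -0.062  0.002] z [ 0.002 -0.    -1.   ] F [-0.6  0.4 -3.7] w 0.0122 q [-0.18 -0.28  2.12 -0.    1.31 -0.12]
shift units [2.666 4.427 0.038]
turn units 0.006
```

```bash
python3 -m inch '[[[1,0.22,0.37,0,0],[1,0.42,0.7,0,0],[1,0.42,0.7,0,0],[1,0.42,0.7,0,0],[1,0.42,0.7,0,0],[1,0.42,0.7,0,0],[1,0.34,0.55,0,0],[1,0,0,0,0]]]'
python3 -m inch '[[[1,0,0,0,0],[1,0,0,0,0],[1,0,0,0,0]]]'
python3 - <<'E'
from h import *
go([.581,.1454,.110],xr)
wr=shot('scene','s10')
cv2.imwrite('pics/s10c.png',cv2.resize(wr['color'][100:270,230:400],None,fx=3.5,fy=3.5,interpolation=cv2.INTER_CUBIC)[:,:,::-1])
E
```

```text
time: 35.35
eef_pos: [0.5816, 0.1469, 0.1964]
orientation: [-2.286, -2.151, 0.003]
ft_force: [-0.5, 0.6, -2.4]
gripper_width: 0.012
time: 35.6
eef_pos: [0.5787, 0.1449, 0.1991]
orientation: [-2.288, -2.15, 0.004]
ft_force: [-0.3, -0.3, -3.3]
gripper_width: 0.0122
35.6 pos [0.5787 0.1449 0.1991] x [ 0.062  0.998 -0.   ] y [ 0.998 -0.062 -0.003] z [-0.003 -0.    -1.   ] F [-0.3 -0.3 -3.3] w 0.0122 q [ 0.04  0.26  1.59 -0.    1.3   0.11]
shift units [0.018 0.063 2.227]
turn units 0.005
```

View pics/s10c.png

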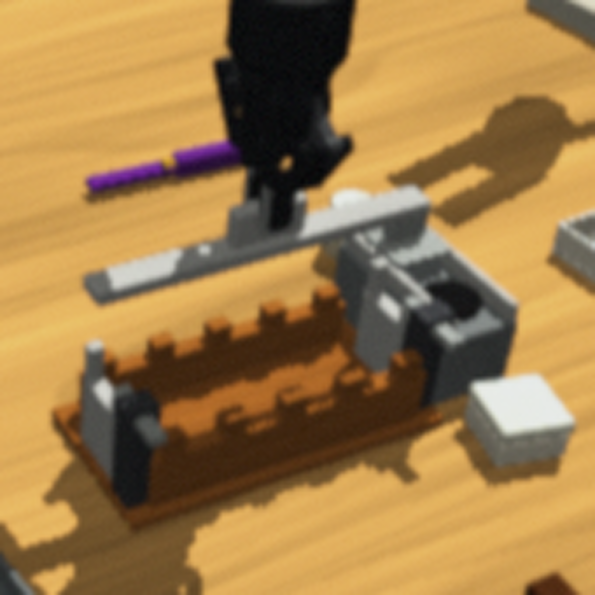

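The bar hangs level above the brackets, with no slip in the grip. I'll lower it.

```bash
python3 -m inch '[[[1,0.02,0.06,0.3,0],[1,0,0,0.4,0],[1,0,0,0.4,0],[1,0,0,0.3,0],[1,0,0,0.2,0],[1,0,0,0,0],[1,0,0,0,0],[1,0,0,0,0]]]'
python3 -c "
from h import *
go([.581,.1454,.110],xr)"
```

```text
time: 36.32
eef_pos: [0.5834, 0.1459, 0.1377]
orientation: [2.288, 2.151, 0.002]
ft_force: [0.1, 0.4, -2.2]
gripper_width: 0.0121
36.32 pos [0.5834 0.1459 0.1377] x [0.062 0.998 0.   ] y [ 0.998 -0.062  0.002] z [ 0.002  0.    -1.   ] F [ 0.1  0.4 -2.2] w 0.0121 q [0.04 0.33 1.62 0.   1.18 0.11]
shift units [-0.017 -0.059  0.692]
turn units 0.006
```

```bash
python3 -m inch '[[[1,-0.02,-0.05,0.2,0],[1,0,0,0.2,0],[1,0,0,0.15,0],[1,0,0,0,0],[1,0,0,0,0]]]'
python3 -m inch '[[[1,0,0,0.08,0],[1,0,0,0,0],[1,0,0,0,0]]]'
python3 -c "
from h import *
go([.581,.1454,.110],xr)"
```

```text
time: 36.73
eef_pos: [0.5852, 0.1455, 0.1306]
orientation: [2.282, 2.148, 0.011]
ft_force: [-33.5, -4.1, 73.8]
gripper_width: 0.0119
time: 36.98
eef_pos: [0.5856, 0.1456, 0.1304]
orientation: [2.281, 2.148, 0.011]
ft_force: [-40.8, -5.4, 88.4]
gripper_width: 0.0122
36.98 pos [0.5856 0.1456 0.1304] x [ 0.06   0.998 -0.001] y [ 0.998 -0.06   0.011] z [ 0.011 -0.001 -1.   ] F [-40.8  -5.4  88.4] w 0.0122 q [ 0.04  0.34  1.63 -0.    1.16  0.11]
shift units [-0.01  -0.12   0.508]
turn units 0.009
```

It made hard contact about 20 mm too high, so I'll back off and look.

```bash
python3 -m inch '[[[1,0,0,-0.4,0],[1,0,0,-0.4,0],[1,0,0,-0.3,0],[1,0,0,0,0],[1,0,0,0,0],[1,0,0,0,0]]]'
python3 - <<'E'
from h import *
go([.581,.1454,.110],xr)
sc=shot('scene','s11');tp=shot('top','top11');wr=shot('wrist','w11')
P=cloud(tp)
a=cv2.resize(sc['color'][110:250,240:390],(420,392),interpolation=cv2.INTER_CUBIC);b=cv2.resize(tp['color'][130:220,120:280],(380,392),interpolation=cv2.INTER_CUBIC)
cv2.imwrite('pics/m11.png',np.hstack([a,b])[:,:,::-1])
E
```

```text
time: 37.48
eef_pos: [0.5798, 0.1452, 0.154]
orientation: [-2.288, -2.15, 0.003]
ft_force: [-0.2, -0.5, -3.2]
gripper_width: 0.0123
37.48 pos [0.5798 0.1452 0.154 ] x [ 0.062  0.998 -0.   ] y [ 0.998 -0.062 -0.002] z [-0.002 -0.    -1.   ] F [-0.2 -0.5 -3.2] w 0.0123 q [0.04 0.31 1.62 0.   1.22 0.11]
shift units [0.008 0.031 1.099]
turn units 0.006
```

View pics/m11.png

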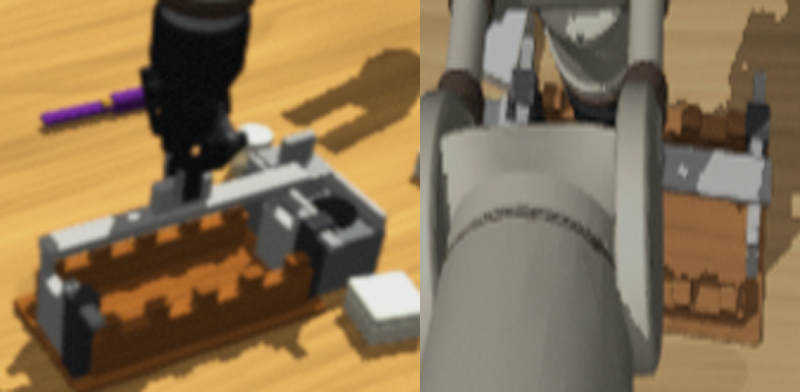

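The bar looks level and roughly over the brackets. I'll compare its 3D pose with the home pose numerically, using the depth from the start and from now.

Run:
```python
from h import *
def rf(P): return np.stack([(P[...,:2]-O)@xr,(P[...,:2]-O)@yr,P[...,2]],-1)*1000
def slab(fn,zlo,zhi,tag):
    p=rf(cloud(load(fn)))
    m=(p[...,2]>zlo)&(p[...,2]<zhi)&(abs(p[...,0])<35)&(p[...,1]>-175)&(p[...,1]<110)
    q=p[m]
    print(fn,tag,len(q),'y ext',np.percentile(q[:,1],[1,99]).round(0))
    for lo in range(-175,110,25):
        s=q[(q[:,1]>=lo)&(q[:,1]<lo+25)]
        if len(s)>8: print('  y',lo,len(s),'x 5/50/95',np.percentile(s[:,0],[5,50,95]).round(1),'z 50/95',np.percentile(s[:,2],[50,95]).round(1))
slab('top0',76,90,'home');slab('scene0',76,90,'home')
slab('top11',112,140,'now');slab('scene0',90,105,'br') ;slab('s11',112,140,'now')
for f in('top9','s7'): slab(f,72,104,'brackets')
```

```text
top0 home 987 y ext [-165.  108.]
  y -175 72 x 5/50/95 [-20.1  -4.3  28.5] z 50/95 [81.1 89.4]
  y -150 109 x 5/50/95 [-14.5  -3.1  27.2] z 50/95 [80.9 89. ]
  y -125 107 x 5/50/95 [-14.1  -3.6   7.8] z 50/95 [80.3 83. ]
  y -100 104 x 5/50/95 [-13.9  -3.3   8. ] z 50/95 [80.4 82.3]
  y -75 63 x 5/50/95 [-14.6  -8.8   6.6] z 50/95 [80.4 82.9]
  y -50 34 x 5/50/95 [-14.9 -12.   -9.7] z 50/95 [81.  88.3]
  y -25 52 x 5/50/95 [-14.9 -10.3   3.4] z 50/95 [80.5 85.5]
  y 0 103 x 5/50/95 [-14.5  -3.3   7.7] z 50/95 [80.4 82.2]
  y 25 105 x 5/50/95 [-14.7  -3.5   7.5] z 50/95 [80.3 82.7]
  y 50 110 x 5/50/95 [-14.5  -3.3  26.2] z 50/95 [80.5 83.1]
  y 75 91 x 5/50/95 [-29.   -2.9  29. ] z 50/95 [82.6 89.6]
  y 100 37 x 5/50/95 [-27.    8.1  30.3] z 50/95 [77.3 79.4]
scene0 home 737 y ext [-165.  108.]
  y -175 79 x 5/50/95 [-21.9  -1.3  21.9] z 50/95 [81.6 89.6]
  y -150 50 x 5/50/95 [-18.7  -0.8  10.1] z 50/95 [81.5 86.4]
  y -125 76 x 5/50/95 [-11.3   0.3  10.2] z 50/95 [80.6 82.8]
  y -100 79 x 5/50/95 [-12.3   1.2  10.2] z 50/95 [81.2 83.1]
  y -75 69 x 5/50/95 [-10.1   3.7  10. ] z 50
[... 1794 characters left out ...]
50/95 [125.1 127.1]
  y 75 58 x 5/50/95 [-8.9  7.2 13. ] z 50/95 [124.7 126.8]
top9 brackets 333 y ext [-160.  110.]
  y -175 74 x 5/50/95 [-28.   19.6  32.8] z 50/95 [91.8 99.1]
  y -150 42 x 5/50/95 [-27.5  23.9  33.5] z 50/95 [91.5 98. ]
  y 50 13 x 5/50/95 [26.2 30.1 34.3] z 50/95 [85.3 96.2]
  y 75 132 x 5/50/95 [-29.1  17.4  32.9] z 50/95 [90.8 97.9]
  y 100 72 x 5/50/95 [-30.9   1.   30.4] z 50/95 [76.6 79.3]
s7 brackets 230 y ext [-162.  110.]
  y -175 66 x 5/50/95 [-24.9 -17.7  34.3] z 50/95 [90.7 98.3]
  y -150 35 x 5/50/95 [-21.7 -17.7  33.4] z 50/95 [91.7 98.7]
  y 75 96 x 5/50/95 [-25.3 -17.2  33. ] z 50/95 [88.8 98.5]
  y 100 28 x 5/50/95 [-32.6 -16.5   8.7] z 50/95 [77.2 79.5]
```

The bar hasn't slipped (underside offset 41.5 mm). It was 6–7 mm too far in +x at contact, against ±4 mm of clearance. The proper settled TCP x is about 0.5775, so I'll lower again in short steps with settling rows.

```bash
python3 -m inch '[[[1,0,-0.06,0,0],[1,0,0,0,0],[1,0,0,0,0],[1,0,0,0,0],[1,0,0,0,0]]]'
python3 -m inch '[[[1,0,0,0.1,0],[1,0,0,0.1,0],[1,0,0,0.1,0],[1,0,0,0.1,0],[1,0,0,0,0],[1,0,0,0,0],[1,0,0,0,0],[1,0,0,0,0]]]'
python3 -m inch '[[[1,0,0,0,0],[1,0,0,0,0],[1,0,0,0,0],[1,0,0,0,0]]]'
```

```text
time: 38.05
eef_pos: [0.5783, 0.1454, 0.1555]
orientation: [2.289, 2.151, 0.0]
ft_force: [-0.4, -1.0, -2.4]
gripper_width: 0.0121
time: 38.72
eef_pos: [0.5784, 0.1454, 0.1398]
orientation: [2.289, 2.151, 0.001]
ft_force: [0.1, 0.3, -3.1]
gripper_width: 0.0123
time: 39.05
eef_pos: [0.5783, 0.1454, 0.1396]
orientation: [2.289, 2.151, 0.0]
ft_force: [0.4, 0.3, -3.3]
gripper_width: 0.012
```

Run:
```python
from h import *
def rf(P): return np.stack([(P[...,:2]-O)@xr,(P[...,:2]-O)@yr,P[...,2]],-1)*1000
# only bar-top points, same estimator home vs now
def top(fn,new,z0):
    p=rf(cloud(shot(new,fn) if new else load(fn)))
    for a,b in((-145,-70),(0,65)):
        m=(abs(p[...,2]-z0)<2)&(abs(p[...,0])<22)&(p[...,1]>a)&(p[...,1]<b);q=p[m]
        if len(q)>30: print(fn,a,len(q),'x lo/hi/mean',np.percentile(q[:,0],[3,97]).round(1),q[:,0].mean().round(2),'z',np.median(q[:,2]).round(1))
    m=(abs(p[...,2]-z0)<3)&(abs(p[...,0])<8)&(abs(p[...,1]+34)<160);q=p[m];print('  yext',np.percentile(q[:,1],[.5,99.5]).round(1))
top('top0',None,81);top('scene0',None,81)
top('top12','top',110);top('s12','scene',110)
```

```text
top0 -145 243 x lo/hi/mean [-14.1   7.9] -3.45 z 80.7
top0 0 212 x lo/hi/mean [-14.5   7.6] -3.81 z 80.7
  yext [-166.9  120.2]
scene0 -145 170 x lo/hi/mean [-13.    9.9] -0.78 z 81.2
scene0 0 148 x lo/hi/mean [-12.  11.] -0.41 z 81.3
  yext [-165.7  123.2]
top12 -145 279 x lo/hi/mean [-13.1   9.4] -1.87 z 110.2
  yext [-166.7   86.5]
s12 -145 184 x lo/hi/mean [-11.2  12.4] 1.59 z 110.5
s12 0 141 x lo/hi/mean [-12.   12.6] 1.31 z 110.7
  yext [-165.9   91.7]
```

It's still 1.5–2 mm too far in +x. I'll shift -1.8 mm and lower in steps.

```bash
python3 -m inch '[[[1,0,-0.045,0,0],[1,0,0,0,0],[1,0,0,0,0],[1,0,0,0.08,0],[1,0,0,0.08,0],[1,0,0,0,0],[1,0,0,0,0],[1,0,0,0,0]]]'
python3 -m inch '[[[1,0,0,0.08,0],[1,0,0,0.08,0],[1,0,0,0,0],[1,0,0,0,0],[1,0,0,0,0]]]'
```

```text
time: 39.82
eef_pos: [0.5764, 0.1455, 0.133]
orientation: [-2.289, -2.151, 0.0]
ft_force: [-0.1, -0.5, -3.0]
gripper_width: 0.0122
time: 40.23
eef_pos: [0.5764, 0.1455, 0.1266]
orientation: [-2.289, -2.151, 0.0]
ft_force: [0.0, 0.9, -3.2]
gripper_width: 0.0119
```

Below the height of the earlier contact, and free. I'll continue down.

```bash
python3 -m inch '[[[1,0,0,0.08,0],[1,0,0,0.08,0],[1,0,0,0.08,0],[1,0,0,0,0],[1,0,0,0,0],[1,0,0,0,0]]]'
python3 -m inch '[[[1,0,0,0.08,0],[1,0,0,0,0],[1,0,0,0,0],[1,0,0,0,0]]]'
```

```text
time: 40.73
eef_pos: [0.5764, 0.1455, 0.1171]
orientation: [-2.289, -2.151, 0.0]
ft_force: [0.4, 0.1, -2.8]
gripper_width: 0.0121
time: 41.07
eef_pos: [0.5764, 0.1455, 0.1139]
orientation: [-2.289, -2.152, 0.0]
ft_force: [0.2, 0.1, -2.3]
gripper_width: 0.0121
```

```bash
python3 -m inch '[[[1,0,0,0.06,0],[1,0,0,0,0],[1,0,0,0,0]]]'
python3 -m inch '[[[1,0,0,0.03,0],[1,0,0,0,0],[1,0,0,0,0]]]'
```

```text
time: 41.32
eef_pos: [0.5763, 0.1455, 0.1113]
orientation: [-2.289, -2.151, 0.0]
ft_force: [-0.2, 0.3, -3.3]
gripper_width: 0.0121
time: 41.57
eef_pos: [0.5763, 0.1455, 0.1102]
orientation: [-2.289, -2.151, 0.0]
ft_force: [-0.0, -0.2, -2.7]
gripper_width: 0.0121
```

```bash
python3 -m inch '[[[1,0,0,0.04,0],[1,0,0,0,0],[1,0,0,0,0]]]'
python3 -m inch '[[[0.5,0,0,0,0],[0.5,0,0,0,0],[0.5,0,0,0,0],[0.5,0,0,0,0],[0.5,0,0,-0.2,0],[0.5,0,0,-0.5,0],[0.5,0,0,-0.8,0],[0.5,0,0,-0.6,0]]]'
python3 - <<'E'
from h import *
def rf(P): return np.stack([(P[...,:2]-O)@xr,(P[...,:2]-O)@yr,P[...,2]],-1)*1000
p=rf(cloud(shot('scene','s13')))
z0=81
for a,b in((-145,-70),(0,65)):
    m=(abs(p[...,2]-z0)<2)&(abs(p[...,0])<22)&(p[...,1]>a)&(p[...,1]<b);q=p[m]
    print(a,len(q),np.percentile(q[:,0],[3,97]).round(1),q[:,0].mean().round(2),'z',np.median(q[:,2]).round(1))
go(rk(-.063,.137,.16),xr)
E
```

```text
time: 41.82
eef_pos: [0.5767, 0.1455, 0.1098]
orientation: [2.289, 2.151, 0.0]
ft_force: [-3.5, -0.3, 5.9]
gripper_width: 0.0122
time: 42.48
eef_pos: [0.5767, 0.1455, 0.1949]
orientation: [2.289, 2.151, 0.001]
ft_force: [0.1, -0.1, 0.6]
gripper_width: 0.0425
-145 183 [-12.3  10.3] -1.18 z 81.0
0 144 [-12.9  10.4] -0.55 z 81.1
42.53 pos [0.5798 0.1458 0.2009] x [0.062 0.998 0.001] y [ 0.998 -0.062  0.011] z [ 0.011  0.001 -1.   ] F [3.2 0.6 5.2] w 0.0427 q [0.04 0.25 1.59 0.   1.29 0.11]
shift units [ 4.342 -1.576  1.012]
turn units 0.006
```

The bar is home: its x means and height match the start within 0.5 mm. Now I'll shut the catch.

```bash
python3 -m inch '[[[0.5,0.4,-0.2,0,0],[0.5,0.8,-0.28,0,0],[0.5,0.8,-0.28,0,0],[0.5,0.8,-0.28,0,0],[0.5,0.8,-0.28,0,0],[0.5,0.65,-0.2,0,0],[0.5,0,0,0,0],[0.5,0,0,0,0]]]'
python3 -m inch '[[[0.5,0,0,0.4,0],[0.5,0,0,0.8,0],[0.5,0,0,0.6,0],[0.5,0,0,0.3,0],[0.5,0,0,0.15,0],[0.5,0,0,0,0],[0.5,0,0,0,0],[0.5,0,0,0,0]]]'
python3 -m inch '[[[1,0,0,0,0],[1,0,0,0,0],[1,0,0,0,0],[1,0,0,0,0],[1,0,0,0,0],[1,0,0,0,0]]]' 40
python3 -c "
from h import *
st()"
```

```text
time: 43.2
eef_pos: [0.5258, 0.3201, 0.193]
orientation: [2.286, 2.154, 0.001]
ft_force: [-0.5, -0.9, -0.9]
gripper_width: 0.0428
time: 43.87
eef_pos: [0.5277, 0.3192, 0.1047]
orientation: [2.289, 2.15, 0.005]
ft_force: [0.6, 0.1, 0.7]
gripper_width: 0.0429
time: 44.37
eef_pos: [0.5278, 0.3191, 0.1041]
orientation: [2.288, 2.15, 0.005]
ft_force: [3.8, -0.8, 4.4]
gripper_width: 0.0111
44.37 pos [0.5278 0.3191 0.1041] x [0.062 0.998 0.001] y [ 0.998 -0.062  0.004] z [ 0.004  0.001 -1.   ] F [ 3.8 -0.8  4.4] w 0.0111 q [ 0.35  0.41  1.6  -0.    1.13  0.41]
```

```bash
python3 -m inch '[[[1,0,0.2,0,0],[1,0,0.3,0,0],[1,0,0.3,0,0],[1,0,0.3,0,0],[1,0,0.3,0,0],[1,0,0.2,0,0],[1,0,0,0,0],[1,0,0,0,0]]]'
python3 -m inch '[[[1,0,0.06,0,0],[1,0,0.04,0,0],[1,0,0,0,0],[1,0,0,0,0]]]'
python3 -c "
from h import *
st()"
```

```text
time: 45.03
eef_pos: [0.5913, 0.3151, 0.1041]
orientation: [2.289, 2.151, 0.003]
ft_force: [1.4, -0.6, 7.4]
gripper_width: 0.0112
time: 45.37
eef_pos: [0.5929, 0.315, 0.104]
orientation: [-2.287, -2.15, 0.004]
ft_force: [-4.3, -1.7, 11.5]
gripper_width: 0.0112
45.37 pos [0.5929 0.315  0.104 ] x [ 0.062  0.998 -0.   ] y [ 0.998 -0.062 -0.003] z [-0.003 -0.    -1.   ] F [-4.3 -1.7 11.5] w 0.0112 q [0.31 0.54 1.42 0.   1.19 0.37]
```

It travelled 65 mm and met the stop. I'll release, retreat, and make the final check.

```bash
python3 -m inch '[[[1,0,0.05,0,0],[1,0,-0.05,0,0],[0.5,0,0,0,0],[0.5,0,0,0,0],[0.5,0,0,0,0],[0.5,0,0,-0.3,0],[0.5,0,0,-0.8,0],[0.5,0,0,-0.9,0]]]'
python3 -m inch '[[[0.5,0,-0.2,-0.8,0],[0.5,0,-0.7,-0.1,0],[0.5,0,-0.9,0,0],[0.5,0,-0.9,0,0],[0.5,0,-0.9,0,0],[0.5,0,-0.5,0,0],[0.5,0,0,0,0],[0.5,0,0,0,0]]]'
python3 - <<'E'
from h import *
st()
def rf(P): return np.stack([(P[...,:2]-O)@xr,(P[...,:2]-O)@yr,P[...,2]],-1)*1000
sc=shot('scene','s14');tp=shot('top','top14')
for f,im in(('top0',load('top0')),('top14',tp),('scene0',load('scene0')),('s14',sc)):
    p=rf(cloud(im))
    m=(p[...,2]>101)&(p[...,2]<130)&(p[...,1]>105)&(p[...,1]<175)&(abs(p[...,0])<90);q=p[m];print(f,'tab',len(q),q[:,:2].mean(0).round(1) if len(q) else '')
    m=(p[...,2]>101)&(p[...,2]<113)&(abs(p[...,1]+34)<45)&(abs(p[...,0])<30);q=p[m];print('  grip',len(q),q.mean(0).round(1) if len(q) else '')
    for a,b in((-145,-70),(0,65)):
        m=(abs(p[...,2]-81)<2)&(abs(p[...,0])<22)&(p[...,1]>a)&(p[...,1]<b);q=p[m]
        if len(q)>20: print('  bar',a,len(q),q[:,0].mean().round(2),'z',np.median(q[:,2]).round(1))
P=cloud(tp);m=(P[...,2]>.008)&(P[...,2]<.07);t=np.einsum('ijk,lk->ijl',P[...,:2]-T,np.array([xt,yt]))
m&=(abs(t[...,0])<.118)&(abs(t[...,1])<.0885)
n,l,s,c=cv2.connectedComponentsWithStats(m.astype(np.uint8))
for i in range(1,n):
    if s[i,4]>30:
        q=t[l==i]*1000;r=cv2.minAreaRect(q.astype(np.float32));print(s[i],np.round(r[0],1),np.round(r[1],1),np.percentile(P[l==i][:,2],[5,50,95]).round(3))
a=cv2.resize(sc['color'][140:350,110:400],(420,304));b=cv2.resize(tp['color'][105:315,100:390],(380,304))
cv2.imwrite('pics/m14.png',np.hstack([a,b])[:,:,::-1])
E
```

```text
time: 46.03
eef_pos: [0.5921, 0.3141, 0.1809]
orientation: [-2.287, -2.149, 0.01]
ft_force: [1.1, 0.3, 0.0]
gripper_width: 0.0426
time: 46.7
eef_pos: [0.43, 0.3251, 0.2195]
orientation: [2.288, 2.153, 0.001]
ft_force: [0.3, -0.0, 0.7]
gripper_width: 0.0427
46.7 pos [0.43   0.3251 0.2195] x [0.061 0.998 0.   ] y [ 0.998 -0.061  0.001] z [ 0.001  0.    -1.   ] F [ 0.3 -0.   0.7] w 0.0427 q [ 0.42  0.09  1.73 -0.    1.32  0.48]
top0 tab 91 [ -3.1 134.4]
  grip 150 [ -4.1 -38.  107.9]
  bar -145 243 -3.45 z 80.7
  bar 0 212 -3.81 z 80.7
top14 tab 91 [  0.5 134.5]
  grip 150 [ -4.2 -38.8 107.7]
  bar -145 244 -3.44 z 80.7
  bar 0 215 -4.27 z 80.7
scene0 tab 72 [  2.4 134.5]
  grip 124 [  1.1 -38.4 107.3]
  bar -145 170 -0.78 z 81.2
  bar 0 148 -0.41 z 81.3
s14 tab 69 [  5.7 134.9]
  grip 126 [  0.8 -38.5 107.2]
  bar -145 186 -0.83 z 81.0
  bar 0 134 -1.04 z 81.2
[365 143  16  78 691] [  1.5 -76.8] [204.   22.4] [0.014 0.023 0.028]
[337 147  14  79 682] [-7.6 -1.8] [ 22.6 204.7] [0.015 0.023 0.027]
[318 148  13  79 601] [-8.4 50.2] [204.4  22.5] [0.015 0.024 0.027]
```

View pics/m14.png

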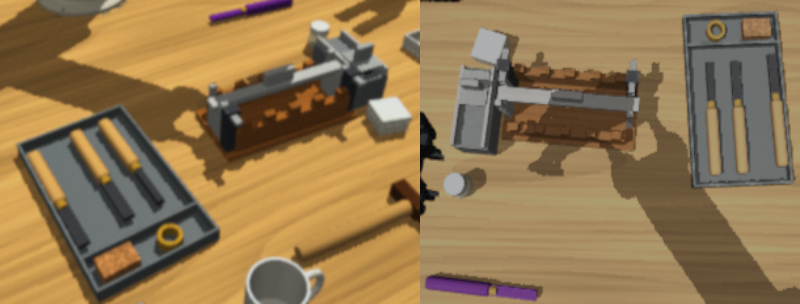

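```bash
python3 -c "
from h import *
st();print(robot.close_job())"
```

```text
46.8 pos [0.4315 0.3249 0.2193] x [0.062 0.998 0.   ] y [ 0.998 -0.062  0.001] z [ 0.001  0.    -1.   ] F [ 0.2 -0.1  0.1] w 0.0431 q [ 0.42  0.09  1.73 -0.    1.32  0.48]
the job is handed in; nothing more can be done
None
```

I slid the catch aside, pressed the button to its stop and set the bar on the bench. All three files present then went flat into the tray, the bar went back home and the catch was shut. The job was handed in at 46.8 s.

**Last checks**
- **Files:** all three lie flat, their centrelines at tray y of -77, -2 and +50 mm, with their tops about 28 mm above the bench. The one at -77 mm had been knocked against the tray's right wall. It was still inside the limits, so I left it there.
- **Bar:** it matches its starting pose within about 1 mm in x, y and height.
- **Catch:** it travelled 65 mm to its stop. The tab now sits about 3.5 mm farther shut than at the start.
- **Button:** it was pressed to its stop and looked down in later pictures. With the catch shut over it, the last pictures could not show it.
- **Other things:** the ring box, jar, cork block, collar and purple look-alike looked undisturbed. I did not measure them. The arm was clear and touching nothing.

**What went wrong:** on the first try at replacing the bar it met a bracket, 6–7 mm off in x, and the wrist force reached about 98 N, under the 120 N limit. I backed off, remeasured, and the second try went in freely.

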